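Lay out specimen plates and lock the focus stop

TASK

Get the microscope place ready for the next class: move the steel weight onto the cork mat and lay every specimen plate flat, centred and square on a pad of the light box, one plate to a pad; in the railed channel the plates can only be got hold of once the top one has been slid out over the riser's front edge. Also, before or after, set the microscope's focus stop: turn the knob until its white pointer faces the dark mark on the foot, and only after that turn the brass lock ring under it clockwise to its stop, with the pointer still on the mark. Leave the other things on the bench where they are.

Things in the scene. Friction and masses are not known exactly. Their poses are not given: they have to be found in the camera images.
- plate1_c (a point): centre of a white acrylic specimen plate (leaf inlay), 120 x 50 x 5 mm, 42 g, smooth; its x runs along the 120 mm, z up through the thickness. Two or three are present (an absent one reads None), piled in the riser's channel; judge the top one by height
- plate2_c (a point): centre of a white acrylic specimen plate (leaf inlay), 120 x 50 x 5 mm, 42 g, smooth; its x runs along the 120 mm, z up through the thickness. Two or three are present (an absent one reads None), piled in the riser's channel; judge the top one by height
- plate3_c (a point): centre of a white acrylic specimen plate (leaf inlay), 120 x 50 x 5 mm, 42 g, smooth; its x runs along the 120 mm, z up through the thickness. Two or three are present (an absent one reads None), piled in the riser's channel; judge the top one by height
- riser: fixed polished-stone riser, 180 (x) x 130 (y) x 60 mm, origin at the centre of its underside; front edge at x -90 mm. On top two rails, 8 thick, 15 high, full length, 55 mm apart, hold the pile, long sides along x, front ends just inside that edge. All smooth (friction 0.2): shut fingertips pressed on the top plate at 3 to 6 N drag it along. Beyond the front edge a plate is free at both sides and below
- weight_c (a point): centre of the steel block weight, 44 (x) x 34 (y) x 36 (z) mm, 0.4 kg, that lies at first on top of the plates
- mat: fixed square cork mat, 90 x 90 x 3 mm, on the table; origin at the centre of its underside. Place for the weight
- lightbox: fixed grey light box, 140 (x) x 270 (y) x 30 mm high, origin at the centre of its underside; on its top three raised pale pads in a row along y, each 100 (x) x 40 (y) x 14 mm high, 90 mm apart. A plate laid squarely on a pad has its long side along the light box's x and sticks out 10 mm at each end and 5 mm at each side
- pad1 (a point): centre of the top face of a light pad, 44 mm above the table
- pad2 (a point): centre of the top face of a light pad, 44 mm above the table
- pad3 (a point): centre of the top face of a light pad, 44 mm above the table
- scope: fixed white microscope; its origin lies on the table under the vertical axis of the focus-stop dial. The dial stands on a 14 mm high flat foot (120 x 130 mm); the microscope proper (up to 0.39 m high) stands on the dial's -y side, its tube 170 mm from the dial's axis
- knob_c (a point): on the dial's axis, 72 mm above the table, half-way up the black knob's grip bar (36 long, 12 wide, 28 high, from 58 to 86 mm above the table; on a round disc of radius 19 mm). x points along the bar to the end with the white nib and line (the pointer)
- knob (a joint): knob angle, rad, grows clockwise seen from above; free from -2.8 to 2.8, turns stiffly (0.04 N m) and stays where left
- pointer (a point): imaginary point on the knob 30 mm out from its axis in the direction of the white nib
- mark (a point): point 30 mm out from the dial's axis in the direction of the mark: a dark steel bar, 18 x 5 x 4 mm, lying radially on the foot 37 to 55 mm from the axis. When the knob is set, pointer lies over this point
- ring_c (a point): centre of the brass lock ring, a hexagonal nut 56 mm across flats, 20 mm high (28 to 48 mm above the table), under the knob and on the same axis; x is square to one pair of flats (the others at 60 and 120 degrees)
- ring (a joint): lock ring angle, rad: about 0 to 0.2 slack at the start, grows clockwise seen from above to its stop at 1.3 (tight); drags with 0.12 N m. It does not turn the knob
- bottle: reagent bottle, radius 30 mm, 160 mm high; loose, not part of the job; origin at its underside
- beaker: beaker, radius 34 mm, 80 mm high; loose, not part of the job; origin at its underside
- tin: red tin, 90 x 60 x 25 mm; loose, not part of the job; origin at its underside
- dish: dish, radius 35 mm, 15 mm high; loose, not part of the job; origin at its underside
- dropper: dropper bottle, radius 15 mm, 65 mm high; loose, not part of the job; origin at its underside
Not all that is in view belongs to the job. What is shaped like the part that bears weight_c but green is not meant.

How it is judged:
On the way, in this order (a step that is already met when the one before it is completed fails the run):
1. the knob's pointer faces the mark while the lock ring is still slack (horizontal distance between pointer and mark below 0.005 m and value of joint ring below 0.6 rad), for 0.3 s.
2. the lock ring is turned tight with the pointer still on the mark (horizontal distance between pointer and mark below 0.005 m and value of joint ring above 1.2 rad), for 0.2 s.
At the end, for the whole second after the job is handed in: Each plate present flat on its own pad, centre within 10 mm of the pad's, long side within 0.15 rad of the light box's x; weight's centre within 30 mm of the mat's, lying on it; pointer within 5 mm (at 30 mm radius, 9 degrees) of the mark; lock ring at 1.2 rad or more; all at rest (all of step 2 and (horizontal distance between plate1_c and pad1 below 0.01 m or horizontal distance between plate1_c and pad2 below 0.01 m or horizontal distance between plate1_c and pad3 below 0.01 m) and height (world z) of plate1_c between 0.044 and 0.049 m and angle between each of plate1_c, plate2_c, plate3_c's own z axis and vertical below 0.06 rad and angle between the x axis of each of plate1_c, plate2_c, plate3_c and the x axis of lightbox, either way round below 0.15 rad and linear speed of each of plate1, plate2, plate3, weight below 0.02 m/s and (horizontal distance between plate2_c and pad1 below 0.01 m or horizontal distance between plate2_c and pad2 below 0.01 m or horizontal distance between plate2_c and pad3 below 0.01 m) and height (world z) of plate2_c between 0.044 and 0.049 m and (horizontal distance between plate3_c and pad1 below 0.01 m or horizontal distance between plate3_c and pad2 below 0.01 m or horizontal distance between plate3_c and pad3 below 0.01 m) and height (world z) of plate3_c between 0.044 and 0.049 m and horizontal distance between weight_c and mat below 0.03 m and height (world z) of weight_c below 0.03 m); the robot touches nothing.
It fails at once if a bystander is moved more than 30 mm (distance of any of bottle, beaker, tin, dish, dropper from where it was at the start of the episode above 0.03 m).
Of plate1, plate2, plate3 only 2 to 3 are there at a start; the rules pass over those that are not, and their reading is None.
At some moment in a run one of weight may be knocked a few centimetres aside while the robot is not near it.
It also fails if it takes over 210 s, if anything falls off the work surface, if the arm or the gripper's body presses on something with over 40 N, if the wrist force passes 120 N, or if a joint passes its speed limit or range.

ROBOT

A 6-joint arm with a two-finger parallel gripper is mounted at the origin on the work surface. World frame = base frame: x ahead of the robot, y to its left, z up, the work surface at z = 0. Lengths are in m, angles in rad, forces in N, time in s.
With the tool pointing down it reaches from about 0.25 to 0.8 m from the base axis. Payload 3.9 kg.
Tool frame: the origin (TCP) lies at the very end of the fingers, on their centre line; the grasp point (between the pads) lies 19 mm behind it; z points along the fingers, y is the line along which they close (so a half turn about z gives the same grasp; the last joint's range is limited). The gripper opens to 85 mm and grips with 20 to 120 N. Pads are 22 mm wide; open, the fingers measure 114 mm over their backs; the gripper's body (76 mm by 85 mm) begins 54 mm behind the grasp point. The pads swing forward as they close: fully open they stand 13 mm farther back than shut.
Start: joints at [1.323, 0.26, -0.138, 1.173, 0, 1.571], TCP at [0.129, 0.509, 0.231] pointing down, gripper open.
Joint ranges: [-2.78, 2.78], [-0.83, 1.72], [-1.28, 1.37], [-1.9, 2.12], [-1.57, 1.48], [-3.14, 3.14]. Speed limits (rad/s): [2.57, 2.57, 3.14, 3.14, 3.14, 3.14].

INTERFACE

Orientations are given as a unit quaternion [w, x, y, z].
In Python, from plant import env gives the robot as it stands. The module is installed in compiled form; this text tells all that it offers.
- The arm moves only by the tool play_rows, never from a script. Its argument "commands" is a list of rows, each an object of numbers: "dx", "dy", "dz": the shift along the tool's x, y, z in cm; "wx", "wy", "wz": the turn, a rotation vector about the tool's x, y, z in degrees. In form: [{"dx": .., "dy": .., "dz": .., "wx": .., "wy": .., "wz": ..}, ...]. A call has 1 to 12 rows; each row shifts and turns the commanded pose from where the row before left it, along the tool's axes as they then stand; what a row does not reach is not made up. A row lasts 1/10 s, in which the tool goes at most 50 mm and 8.59 degrees, less where a joint would pass 70% of its speed; a pose out of reach is approached as far as the arm can. A call is refused whole if a number of a shift passes 5 or a number of a turn 8.59, either way. A call with a gripper value outside its range is refused whole. "fingers" is the finger opening in cm, from 0 to 8.54, set as the call begins (left out, the last holds). The fingers move at their own pace and stop on an object; "newtons" is the grip in N (left out, the last holds). Time passes only in rows, so rows that do not move let the fingers close. It gives the time, the measured TCP pose, the force, the opening and the grip force at its end, in the units of the state.
- env.get_obs(): the state, without advancing time (a new reading comes with each control period).
- env.capture(name): name is "side" or "top" or "wrist"; returns the picture (480x640x3 uint8, red, green, blue); there is no depth.
- env.get_calibration(name): a dict with "intrinsics" (3x3 intrinsics, pixels), "R" (3x3) and "t" (3): a world point X has camera coordinates R X + t. Camera axes: x right, y down, z forward; pixel columns grow to the right and rows downward; lengths in m; the calibration is good to about 2 mm. A picture is of the moment at which its call begins: read the wrist's pose just before it. get_calibration takes no time and is no camera call; for the wrist camera it gives the pose at the moment of the call.
- env.close_job(): hands the job in; it is judged then, once.
The state is a dict: "time": time; "joints": joint angles; "qvel": joint speeds; "effort": joint torques, N m; "ee_pos": TCP position; "tcp_rot": TCP orientation; "contact_force": force on the tool from outside, world axes, zero at the start; "moment": the same for the moment, N m; "grip_width": opening from 0.0 (shut) to 1.0 (fully open); "finger_force": force on a finger pad.
Only numpy, scipy, OpenCV 4.12 (cv2) and the standard library are available. Lean on these libraries where they do the work, as an engineer would, in place of code of your own. Each camera call takes 0.05 s, during which the arm holds its last target. There are 200 camera calls.

## Working session

There is one attempt and no reset: what is moved stays moved. The work goes in short steps, Python scripts to look and compute and a tool call to move; the robot and the scene stay as the last step left them, time stands still between calls to the robot, and variables do not carry over. Pictures are saved under pics/ and viewed, at most 14 in all, crops included, and the job is handed in when it is done.

Besides the shell and the picture viewer there is one more tool, called after "Request:" by a JSON object that holds its "fn" and its "kwargs", one argument or row to a line. play_rows: Moves the arm, as the interface text tells. Its arguments: {"type":"object","properties":{"commands":{"type":"array","items":{"type":"object","properties":{"dx":{"type":"number"},"dy":{"type":"number"},"dz":{"type":"number"},"wx":{"type":"number"},"wy":{"type":"number"},"wz":{"type":"number"}}}},"fingers":{"type":"number"},"newtons":{"type":"number"}},"required":["commands"]}

```bash
mkdir -p pics; cat > h.py <<'E'
import numpy as np, cv2
from plant import env
def snap(n,f):
    c=env.get_calibration(n); im=env.capture(n); cv2.imwrite('pics/'+f+'.png',im[:,:,::-1]); return im,c
def px2w(c,u,v,z):
    K=np.array(c['intrinsics']);R=np.array(c['R']);t=np.array(c['t'])
    d=R.T@np.linalg.solve(K,[u,v,1]);o=-R.T@t
    return o+d*(z-o[2])/d[2]
def w2px(c,X):
    p=np.array(c['intrinsics'])@(np.array(c['R'])@np.array(X)+np.array(c['t']));return p[:2]/p[2]
E
python3 - <<'E'
from h import *
o=env.get_obs();print(o)
for n in('top','side'):
    im,c=snap(n,n+'0');print(n,np.array(c['R']).round(3).tolist(),np.array(c['t']).round(3),c['intrinsics'])
E
```

```text
{'time': 0.0, 'joints': array([ 1.32300159e+00,  2.60659473e-01, -1.39430699e-01,  1.17269387e+00,
       -5.56600257e-06,  1.57081697e+00]), 'qvel': array([ 1.00196227e-03,  1.47173929e-03,  1.97442329e-03, -1.14019972e-04,
       -1.72949509e-05,  9.49529203e-04]), 'effort': array([ 2.39145738e-03, -4.05682111e+01,  2.53920525e+01,  1.88790844e-02,
       -7.79301035e-05,  2.08939178e-05]), 'ee_pos': array([0.12859236, 0.50827458, 0.23045446]), 'tcp_rot': array([-1.20049752e-04,  1.23590810e-01,  9.92332769e-01, -9.86584844e-04]), 'contact_force': array([-0.33625579,  0.14626303, -0.00525747]), 'moment': array([ 0.02116638, -0.02314156, -0.0354869 ]), 'finger_force': 0.0, 'grip_width': 1.0004011229573813}
top [[-0.066, -0.998, 0.004], [-0.97, 0.063, -0.233], [0.233, -0.019, -0.972]] [0.095 0.577 1.017] [[464.29686013   0.         318.13573528]
 [  0.         464.29686013 241.43252725]
 [  0.           0.           1.        ]]
side [[-0.838, -0.546, 0.006], [-0.417, 0.632, -0.653], [0.352, -0.55, -0.758]] [0.513 0.247 0.87 ] [[528.03063529   0.         329.65142592]
 [  0.         528.03063529 246.55244412]
 [  0.           0.           1.        ]]
```

View pics/top0.png

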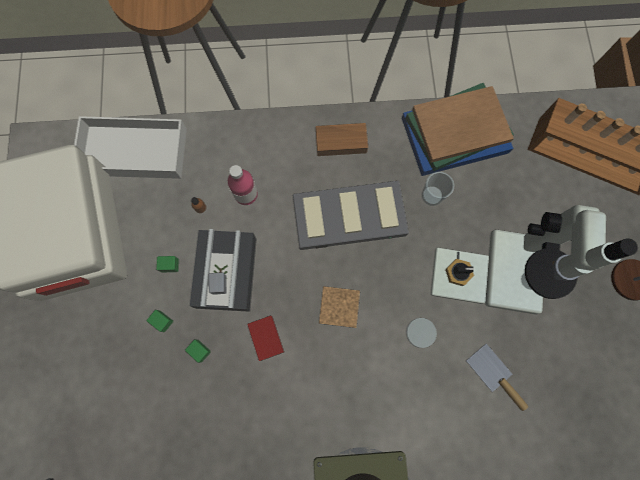

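View pics/side0.png

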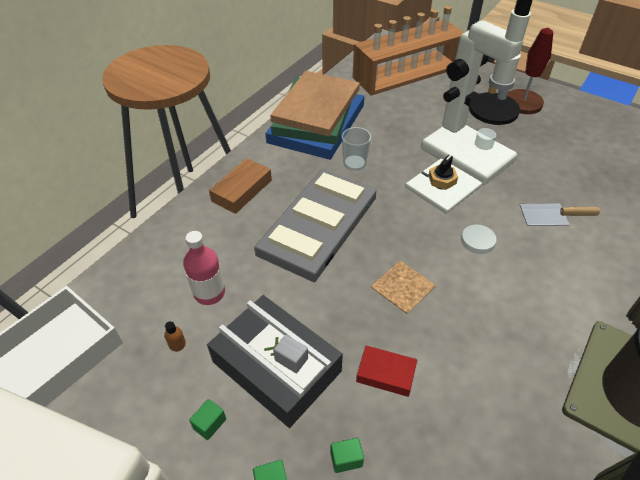

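The top view shows the riser at about (223,270) with the weight at (217,283), the light box at (350,214), the mat at (340,307) and the dial at (460,271). The green decoys are on the left. The side view agrees. Next I'll measure these.

```bash
python3 - <<'E'
from h import *
T=env.get_calibration('top');S=env.get_calibration('side')
def p(n,c,u,v,z): print(n,px2w(c,u,v,z).round(4))
def tri(n,a,b):
    A=[];
    for c,(u,v) in((T,a),(S,b)):
        P=np.array(c['intrinsics'])@np.c_[np.array(c['R']),np.array(c['t'])];A+= [u*P[2]-P[0],v*P[2]-P[1]]
    x=np.linalg.svd(np.array(A))[2][-1];print(n,(x[:3]/x[3]).round(4))
for q in((200,231),(255,233),(248,310),(191,306)):p('riser.06',T,*q,.06)
p('weight top',T,217,277,.115)
tri('weight',(217,277),(294,345))
for q in((325,287),(360,289),(357,327),(320,325)):p('mat',T,*q,.003)
for q in((314,216),(350,212),(387,207)):p('pad',T,*q,.044)
for q in((297,241),(293,195),(401,182),(406,230)):p('lbox',T,*q,.03)
p('ring',T,460,272,.048);p('knob',T,461,269,.086);p('mark',T,458,255,.018)
for n,q,z in(('bottle',(238,173),.16),('dropper',(197,200),.06),('tin',(266,338),.025),('dish',(422,332),.015),('beaker',(438,186),.08),('books',(460,125),.08)):p(n,T,*q,z)
im=cv2.imread('pics/top0.png');cv2.imwrite('pics/crop0.png',np.hstack([cv2.resize(im[225:315,185:265],None,fx=5,fy=5),cv2.resize(im[242:306,430:492],(350,450),interpolation=cv2.INTER_CUBIC)]))
E
```

```text
riser.06 [0.6271 0.3339 0.06  ]
riser.06 [0.6138 0.2043 0.06  ]
riser.06 [0.4341 0.2264 0.06  ]
riser.06 [0.4517 0.3555 0.06  ]
weight top [0.5049 0.2842 0.115 ]
weight [0.4999 0.2839 0.1051]
mat [0.4829 0.0465 0.003 ]
mat [ 0.4725 -0.0377  0.003 ]
mat [ 0.3826 -0.0227  0.003 ]
mat [0.3931 0.0647 0.003 ]
pad [0.6513 0.0623 0.044 ]
pad [ 0.6558 -0.0256  0.044 ]
pad [ 0.6626 -0.1165  0.044 ]
lbox [0.5952 0.1072 0.03  ]
lbox [0.713  0.1106 0.03  ]
lbox [ 0.7298 -0.1606  0.03  ]
lbox [ 0.6055 -0.1594  0.03  ]
ring [ 0.4913 -0.2708  0.048 ]
knob [ 0.4922 -0.2617  0.086 ]
mark [ 0.5377 -0.2814  0.018 ]
bottle [0.7264 0.2252 0.16  ]
dropper [0.7048 0.3405 0.06  ]
tin [0.3705 0.1917 0.025 ]
dish [ 0.3605 -0.1729  0.015 ]
beaker [ 0.6957 -0.2365  0.08  ]
books [ 0.8503 -0.3107  0.08  ]
```

View pics/crop0.png

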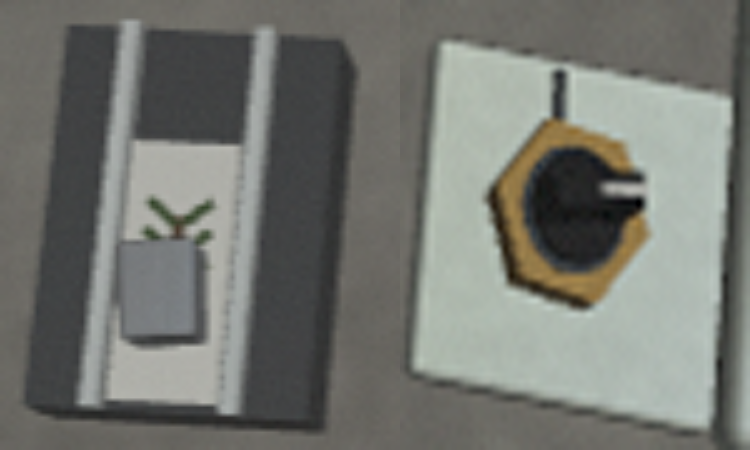

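```bash
cat >> h.py <<'E'
from scipy.spatial.transform import Rotation as Ro
def pose():
    o=env.get_obs();q=o['tcp_rot'];R=Ro.from_quat([q[1],q[2],q[3],q[0]]).as_matrix();return o,R
def go(x,y,z,yaw=None):
    "turn about tool z (deg, make first), then shift in cm in turned tool axes; yaw = heading of tool y, mod 180"
    o,R=pose();cur=np.degrees(np.arctan2(R[1,1],R[0,1]))
    w=0 if yaw is None else -(((yaw-cur)+90)%180-90)
    R2=R@Ro.from_rotvec([0,0,np.radians(w)]).as_matrix()
    d=R2.T@(np.array([x,y,z])-o['ee_pos'])*100
    print('t',o['time'].round(1) if hasattr(o['time'],'round') else o['time'],'tcp',o['ee_pos'].round(4),'yaw %.1f tilt %.1f turn wz %.1f shift'%(cur,np.degrees(np.arccos(-R[2,2])),w),d.round(2),'j',np.degrees(o['joints']).round(0)[[0,5]])
E
python3 -c "
from h import *
go(.49,.28,.24,83)"
```

```text
t 0.1 tcp [0.1286 0.5084 0.2305] yaw 75.8 tilt 0.1 turn wz -7.2 shift [-38.65 -18.26  -0.92] j [76. 90.]
```

Request:
{"fn": "play_rows", "kwargs": {
  "commands": [
    {"wz": -7.2},
    {"dx": -3.5,"dy": -1.66},
    {"dx": -3.5,"dy": -1.66},
    {"dx": -3.5,"dy": -1.66},
    {"dx": -3.5,"dy": -1.66},
    {"dx": -3.5,"dy": -1.66},
    {"dx": -3.5,"dy": -1.66},
    {"dx": -3.5,"dy": -1.66},
    {"dx": -3.5,"dy": -1.66},
    {"dx": -3.5,"dy": -1.66},
    {"dx": -3.5,"dy": -1.66},
    {"dx": -3.5,"dy": -1.66,"dz": -0.5}
  ]
}}

```text
invalid input at $.commands[0]: expected keys dx, dy, dz, wx, wy, wz
```

Request:
{"fn": "play_rows", "kwargs": {
  "commands": [
    {},
    {}
  ]
}}

```text
invalid input at $.commands[0]: expected keys dx, dy, dz, wx, wy, wz
```

```bash
python3 -c "
from h import *
go(.5,.284,.24,83)
im,c=snap('wrist','w1')
print(w2px(c,[.5,.284,.11]))"
```

```text
t 0.1 tcp [0.1286 0.5084 0.2305] yaw 75.8 tilt 0.1 turn wz -7.2 shift [-39.59 -17.75  -0.92] j [76. 90.]
[188.05548366 648.55636649]
```

View pics/w1.png

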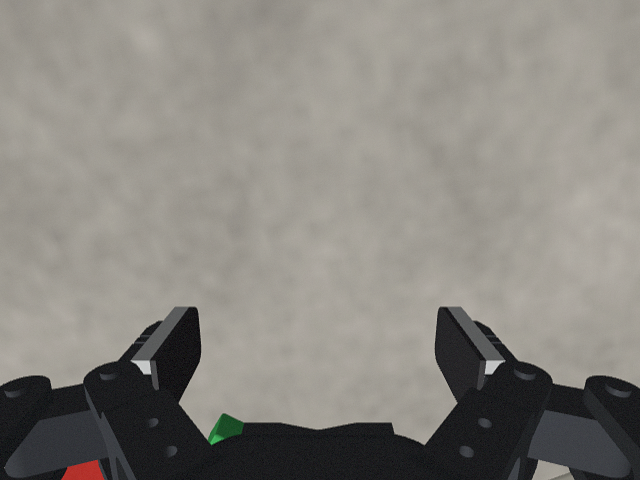

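The wrist view shows bare table and the fingers at the bottom, because the move was refused. All six keys are required in every row.

Request:
{"fn": "play_rows", "kwargs": {
  "commands": [
    {"dx": 0,"dy": 0,"dz": 0,"wx": 0,"wy": 0,"wz": -7.2},
    {"dx": -3.5,"dy": -1.66,"dz": 0,"wx": 0,"wy": 0,"wz": 0},
    {"dx": -3.5,"dy": -1.66,"dz": 0,"wx": 0,"wy": 0,"wz": 0},
    {"dx": -3.5,"dy": -1.66,"dz": 0,"wx": 0,"wy": 0,"wz": 0},
    {"dx": -3.5,"dy": -1.66,"dz": 0,"wx": 0,"wy": 0,"wz": 0},
    {"dx": -3.5,"dy": -1.66,"dz": 0,"wx": 0,"wy": 0,"wz": 0},
    {"dx": -3.5,"dy": -1.66,"dz": 0,"wx": 0,"wy": 0,"wz": 0},
    {"dx": -3.5,"dy": -1.66,"dz": 0,"wx": 0,"wy": 0,"wz": 0},
    {"dx": -3.5,"dy": -1.66,"dz": 0,"wx": 0,"wy": 0,"wz": 0},
    {"dx": -3.5,"dy": -1.66,"dz": 0,"wx": 0,"wy": 0,"wz": 0},
    {"dx": -3.5,"dy": -1.66,"dz": 0,"wx": 0,"wy": 0,"wz": 0},
    {"dx": -3.5,"dy": -1.66,"dz": 0,"wx": 0,"wy": 0,"wz": 0}
  ]
}}

```text
time: 1.35
ee_pos: [0.4897, 0.2796, 0.231]
tcp_rot: [-0.0, 0.061, 0.998, -0.0]
contact_force: [0.4, 1.2, 0.8]
grip_width: 1.002
finger_force: 0.0
```

Request:
{"fn": "play_rows", "kwargs": {
  "commands": [
    {"dx": -3.5,"dy": 0,"dz": 0,"wx": 0,"wy": 0,"wz": 0},
    {"dx": -3.5,"dy": 0,"dz": 0,"wx": 0,"wy": 0,"wz": 0},
    {"dx": 0,"dy": 0,"dz": 0,"wx": 0,"wy": 0,"wz": 0},
    {"dx": 0,"dy": 0,"dz": 0,"wx": 0,"wy": 0,"wz": 0}
  ]
}}

```text
time: 1.75
ee_pos: [0.5581, 0.2718, 0.2303]
tcp_rot: [-0.001, 0.062, 0.998, -0.0]
contact_force: [-0.3, -0.6, 0.4]
grip_width: 1.002
finger_force: 0.0
```

```bash
python3 -c "
from h import *
go(.5,.284,.24,83)
im,c=snap('wrist','w2')
print(w2px(c,[.5,.284,.11]))"
```

```text
t 1.75 tcp [0.5581 0.2718 0.2303] yaw 82.9 tilt 0.1 turn wz -0.1 shift [ 5.92  0.5  -0.96] j [26. 33.]
[325.85144914 148.37883749]
```

View pics/w2.png

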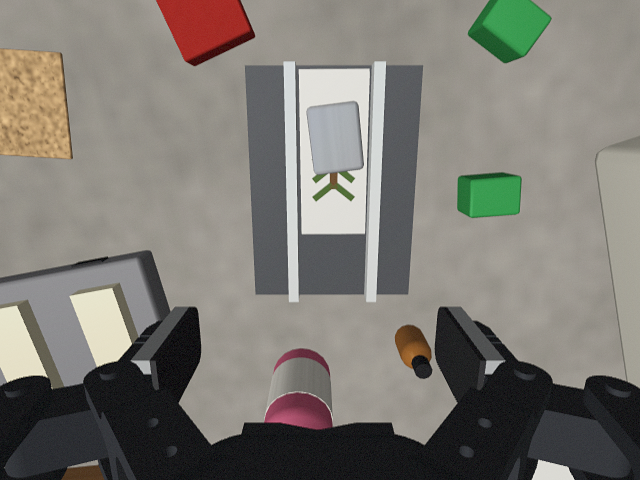

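The wrist view shows the weight's top at about (334,136). The plate runs from rows 69 to 234, between columns 299–369 at the front, and the rails and the riser front edge (row 66) are clear.

```bash
python3 -c "
from h import *
c=env.get_calibration('wrist')
P=lambda u,v,z:px2w(c,u,v,z)
n=lambda a,b:np.linalg.norm(a-b).round(4)
for z in(.07,.075):
  a=[P(*q,z) for q in((299,69),(369,69),(365,234),(301,234))]
  print(z,'plate w',n(a[0],a[1]),n(a[2],a[3]),'len',n((a[0]+a[1])/2,(a[2]+a[3])/2),'front',((a[0]+a[1])/2).round(4),'back',((a[2]+a[3])/2).round(4))
r=[P(*q,.06) for q in((246,66),(423,66),(408,294),(256,294))]
print('riser w',n(r[0],r[1]),n(r[1],r[2]),[x.round(4) for x in r]);d=(r[0]+r[1]-r[2]-r[3]);print('yaw',np.degrees(np.arctan2(-d[1],-d[0])))
for z in(.106,.111):
  a=[P(*q,z) for q in((307,108),(357,102),(363,168),(314,173))];print('weight',n(a[0],a[1]),n(a[1],a[2]),np.mean(a,0).round(4))
"
```

```text
0.07 plate w 0.0496 0.0507 len 0.1207 front [0.4471 0.2969 0.07  ] back [0.567  0.2828 0.07  ]
0.075 plate w 0.0488 0.0498 len 0.1187 front [0.4478 0.2966 0.075 ] back [0.5657 0.2827 0.075 ]
riser w 0.1294 0.1795 [array([0.4359, 0.2338, 0.06  ]), array([0.4516, 0.3622, 0.06  ]), array([0.6298, 0.3405, 0.06  ]), array([0.6141, 0.2117, 0.06  ])]
yaw -6.993205383511598
weight 0.0322 0.0418 [0.4938 0.2911 0.106 ]
weight 0.0316 0.0411 [0.4937 0.2909 0.111 ]
```

```bash
python3 -c "
from h import *
go(.495,.29,.085,89)"
```

```text
t 1.8 tcp [0.5573 0.272  0.2306] yaw 83.0 tilt 0.1 turn wz -6.0 shift [ 6.23  1.7  14.57] j [26. 33.]
```

Request:
{"fn": "play_rows", "kwargs": {
  "commands": [
    {"dx": 0,"dy": 0,"dz": 0,"wx": 0,"wy": 0,"wz": -6},
    {"dx": 3.1,"dy": 0.85,"dz": 0,"wx": 0,"wy": 0,"wz": 0},
    {"dx": 3.1,"dy": 0.85,"dz": 0,"wx": 0,"wy": 0,"wz": 0},
    {"dx": 0,"dy": 0,"dz": 3.5,"wx": 0,"wy": 0,"wz": 0},
    {"dx": 0,"dy": 0,"dz": 3.5,"wx": 0,"wy": 0,"wz": 0},
    {"dx": 0,"dy": 0,"dz": 3.5,"wx": 0,"wy": 0,"wz": 0},
    {"dx": 0,"dy": 0,"dz": 2.5,"wx": 0,"wy": 0,"wz": 0},
    {"dx": 0,"dy": 0,"dz": 1.5,"wx": 0,"wy": 0,"wz": 0},
    {"dx": 0,"dy": 0,"dz": 0,"wx": 0,"wy": 0,"wz": 0}
  ]
}}

```text
time: 2.7
ee_pos: [0.4929, 0.2895, 0.0842]
tcp_rot: [-0.003, 0.008, 1.0, -0.001]
contact_force: [-0.5, -0.1, 0.0]
grip_width: 1.0
finger_force: 0.0
```

Request:
{"fn": "play_rows", "kwargs": {
  "commands": [
    {"dx": 0,"dy": 0,"dz": 0,"wx": 0,"wy": 0,"wz": 0},
    {"dx": 0,"dy": 0,"dz": 0,"wx": 0,"wy": 0,"wz": 0},
    {"dx": 0,"dy": 0,"dz": 0,"wx": 0,"wy": 0,"wz": 0},
    {"dx": 0,"dy": 0,"dz": 0,"wx": 0,"wy": 0,"wz": 0},
    {"dx": 0,"dy": 0,"dz": 0,"wx": 0,"wy": 0,"wz": 0},
    {"dx": 0,"dy": 0,"dz": 0,"wx": 0,"wy": 0,"wz": 0},
    {"dx": 0,"dy": 0,"dz": 0,"wx": 0,"wy": 0,"wz": 0},
    {"dx": 0,"dy": 0,"dz": -0.5,"wx": 0,"wy": 0,"wz": 0},
    {"dx": 0,"dy": 0,"dz": -1,"wx": 0,"wy": 0,"wz": 0},
    {"dx": 0,"dy": 0,"dz": -2,"wx": 0,"wy": 0,"wz": 0},
    {"dx": 0,"dy": 0,"dz": -2,"wx": 0,"wy": 0,"wz": 0},
    {"dx": 0,"dy": 0,"dz": 0,"wx": 0,"wy": 0,"wz": 0}
  ],
  "fingers": 2.5,
  "newtons": 40
}}

```text
time: 3.9
ee_pos: [0.4982, 0.2913, 0.1441]
tcp_rot: [0.002, 0.009, 1.0, 0.001]
contact_force: [0.9, 0.3, -3.4]
grip_width: 0.388
finger_force: 40.4
```

```bash
python3 -c "
from h import *
o=env.get_obs();print(o['grip_width'],o['finger_force'],o['contact_force'])
go(.433,.013,.14)"
```

```text
0.3881788331853312 40.439563393592834 [ 0.8756569   0.28981936 -3.38948764]
t 3.9 tcp [0.4982 0.2913 0.1441] yaw 89.0 tilt 0.3 turn wz 0.0 shift [  6.03 -27.94   0.31] j [30. 31.]
```

Request:
{"fn": "play_rows", "kwargs": {
  "commands": [
    {"dx": 0.67,"dy": -3.1,"dz": 0,"wx": 0,"wy": 0,"wz": 0},
    {"dx": 0.67,"dy": -3.1,"dz": 0,"wx": 0,"wy": 0,"wz": 0},
    {"dx": 0.67,"dy": -3.1,"dz": 0,"wx": 0,"wy": 0,"wz": 0},
    {"dx": 0.67,"dy": -3.1,"dz": 0,"wx": 0,"wy": 0,"wz": 0},
    {"dx": 0.67,"dy": -3.1,"dz": 0,"wx": 0,"wy": 0,"wz": 0},
    {"dx": 0.67,"dy": -3.1,"dz": 0,"wx": 0,"wy": 0,"wz": 0},
    {"dx": 0.67,"dy": -3.1,"dz": 0,"wx": 0,"wy": 0,"wz": 0},
    {"dx": 0.67,"dy": -3.1,"dz": 0,"wx": 0,"wy": 0,"wz": 0},
    {"dx": 0.67,"dy": -3.1,"dz": 0,"wx": 0,"wy": 0,"wz": 0},
    {"dx": 0,"dy": 0,"dz": 0,"wx": 0,"wy": 0,"wz": 0}
  ]
}}

```text
time: 4.9
ee_pos: [0.4288, 0.0095, 0.1403]
tcp_rot: [-0.002, 0.011, 1.0, -0.001]
contact_force: [0.3, 0.9, -4.7]
grip_width: 0.387
finger_force: 41.1
```

Request:
{"fn": "play_rows", "kwargs": {
  "commands": [
    {"dx": 0,"dy": 0,"dz": 3,"wx": 0,"wy": 0,"wz": 0},
    {"dx": 0,"dy": 0,"dz": 3,"wx": 0,"wy": 0,"wz": 0},
    {"dx": 0,"dy": 0,"dz": 3,"wx": 0,"wy": 0,"wz": 0},
    {"dx": 0,"dy": 0,"dz": 2,"wx": 0,"wy": 0,"wz": 0},
    {"dx": 0,"dy": 0,"dz": 1,"wx": 0,"wy": 0,"wz": 0},
    {"dx": 0,"dy": 0,"dz": 0.4,"wx": 0,"wy": 0,"wz": 0},
    {"dx": 0,"dy": 0,"dz": 0,"wx": 0,"wy": 0,"wz": 0},
    {"dx": 0,"dy": 0,"dz": 0,"wx": 0,"wy": 0,"wz": 0}
  ]
}}

```text
time: 5.7
ee_pos: [0.4296, 0.0129, 0.0194]
tcp_rot: [-0.001, 0.008, 1.0, 0.0]
contact_force: [-10.8, -0.1, 25.3]
grip_width: 0.388
finger_force: 46.5
```

Request:
{"fn": "play_rows", "kwargs": {
  "commands": [
    {"dx": 0,"dy": 0,"dz": -0.1,"wx": 0,"wy": 0,"wz": 0},
    {"dx": 0,"dy": 0,"dz": 0,"wx": 0,"wy": 0,"wz": 0},
    {"dx": 0,"dy": 0,"dz": 0,"wx": 0,"wy": 0,"wz": 0},
    {"dx": 0,"dy": 0,"dz": 0,"wx": 0,"wy": 0,"wz": 0},
    {"dx": 0,"dy": 0,"dz": 0,"wx": 0,"wy": 0,"wz": 0},
    {"dx": 0,"dy": 0,"dz": -1,"wx": 0,"wy": 0,"wz": 0},
    {"dx": 0,"dy": 0,"dz": -4,"wx": 0,"wy": 0,"wz": 0},
    {"dx": 0,"dy": 0,"dz": -4,"wx": 0,"wy": 0,"wz": 0},
    {"dx": 0,"dy": 0,"dz": -4,"wx": 0,"wy": 0,"wz": 0},
    {"dx": 0,"dy": 0,"dz": -4,"wx": 0,"wy": 0,"wz": 0},
    {"dx": 0,"dy": 0,"dz": -4,"wx": 0,"wy": 0,"wz": 0}
  ],
  "fingers": 8.5
}}

```text
time: 6.8
ee_pos: [0.4308, 0.0124, 0.2307]
tcp_rot: [0.0, 0.009, 1.0, 0.0]
contact_force: [0.2, -0.1, 0.4]
grip_width: 0.996
finger_force: 0.0
```

Request:
{"fn": "play_rows", "kwargs": {
  "commands": [
    {"dx": -2,"dy": -4,"dz": 0,"wx": 0,"wy": 0,"wz": 0},
    {"dx": -2,"dy": -4,"dz": 0,"wx": 0,"wy": 0,"wz": 0},
    {"dx": -2,"dy": -4,"dz": 0,"wx": 0,"wy": 0,"wz": 0},
    {"dx": -2,"dy": -4,"dz": 0,"wx": 0,"wy": 0,"wz": 0},
    {"dx": -2,"dy": -4,"dz": 0,"wx": 0,"wy": 0,"wz": 0},
    {"dx": -2,"dy": -4,"dz": 0,"wx": 0,"wy": 0,"wz": 0},
    {"dx": 0,"dy": 0,"dz": 0,"wx": 0,"wy": 0,"wz": 0},
    {"dx": 0,"dy": 0,"dz": 0,"wx": 0,"wy": 0,"wz": 0}
  ]
}}

```text
time: 7.6
ee_pos: [0.5468, -0.2302, 0.2281]
tcp_rot: [-0.001, 0.01, 1.0, 0.0]
contact_force: [-1.5, 0.5, 0.7]
grip_width: 0.994
finger_force: 0.0
```

```bash
python3 -c "
from h import *
go(.49,-.267,.14)
im,c=snap('wrist','w3')
print(w2px(c,[.49,-.267,.086]))"
```

```text
t 7.6 tcp [ 0.5468 -0.2302  0.2281] yaw 88.9 tilt 0.1 turn wz 0.0 shift [ 5.6  -3.79  8.81] j [-23. -22.]
[263.89023219 151.6325594 ]
```

View pics/w3.png

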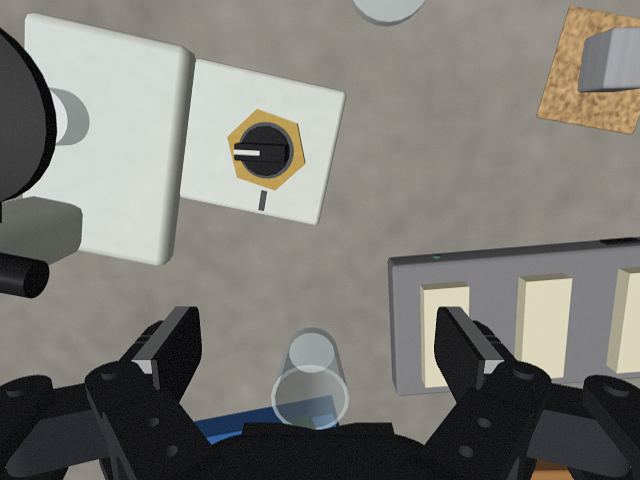

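The dial is at about (266,150), with the pointer nib at (240,153) facing image-left (world -y) and the mark at (263,200). The weight is on the mat. I'll take a zoomed crop.

```bash
python3 -c "
import cv2
im=cv2.imread('pics/w3.png')[90:225,190:350];cv2.imwrite('pics/w3c.png',cv2.resize(im,None,fx=4.4,fy=4.4,interpolation=cv2.INTER_CUBIC))"
```

```text
(no output)
```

View pics/w3c.png

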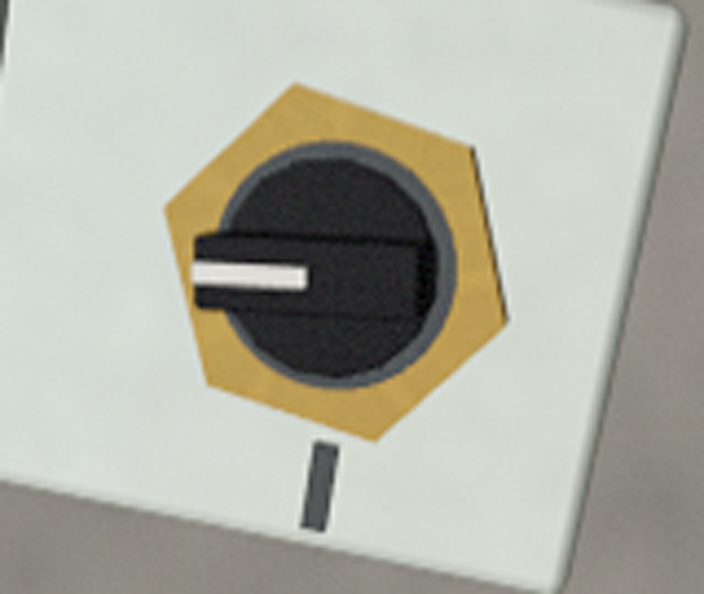

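```bash
python3 -c "
from h import *
c=env.get_calibration('wrist')
P=lambda u,v,z:px2w(c,190+u/4.4,90+v/4.4,z)
h=np.array([P(*q,.048) for q in((295,83),(472,147),(508,320),(376,440),(209,384),(165,208))])
C=h.mean(0);print('C',C.round(4))
d=h-C;print(np.linalg.norm(d,axis=1).round(4),np.degrees(np.arctan2(d[:,1],d[:,0])).round(1),((np.degrees(np.arctan2(d[:,1],d[:,0])))%60).round(1))
for q in((327,443),(313,530)):
  m=P(*q,.018)-C;print('mark',np.linalg.norm(m[:2]).round(4),np.degrees(np.arctan2(m[1],m[0])).round(1))
a=P(195,273,.086);b=P(306,278,.086);e=P(416,278,.086);print('bar',a.round(4),e.round(4),'mid',((a+e)/2).round(4),[np.degrees(np.arctan2(*(a-x)[[1,0]])).round(1) for x in(b,e)])
for i,q in enumerate(((404,285),(543,275),(640,262))): pass
print('lb corner',px2w(c,389,258,.03).round(4),px2w(c,400,394,.03).round(4))
for q in((421,285),(468,282),(472,384),(424,387)):pass
f=lambda *q:px2w(c,*q,.044).round(4)
print('pad3',f(421,285),f(468,282),f(424,387))
print('pad2',f(518,277),f(572,274),f(568,377),f(516,380))
"
```

```text
C [ 0.4905 -0.2688  0.048 ]
[0.032  0.0321 0.0322 0.032  0.0323 0.0322] [-169.5  129.    71.7    9.9  -50.1 -109.4] [10.5  9.  11.7  9.9  9.9 10.6]
mark 0.037 -12.0
mark 0.0552 -12.1
bar [ 0.4896 -0.2869  0.086 ] [ 0.491  -0.2516  0.086 ] mid [ 0.4903 -0.2693  0.086 ] [np.float64(-93.5), np.float64(-92.3)]
lb corner [ 0.5879 -0.1654  0.03  ] [ 0.7313 -0.1498  0.03  ]
pad3 [ 0.6089 -0.1388  0.044 ] [ 0.6068 -0.0975  0.044 ] [ 0.7135 -0.1304  0.044 ]
pad2 [ 0.6029 -0.0538  0.044 ] [ 0.6009 -0.0067  0.044 ] [0.705  0.0058 0.044 ] [ 0.7074 -0.0432  0.044 ]
```

Request:
{"fn": "play_rows", "kwargs": {
  "commands": [
    {"dx": 0,"dy": 0,"dz": 0,"wx": 0,"wy": 0,"wz": 8.31},
    {"dx": 0,"dy": 0,"dz": 0,"wx": 0,"wy": 0,"wz": 8.31},
    {"dx": 0,"dy": 0,"dz": 0,"wx": 0,"wy": 0,"wz": 8.31},
    {"dx": 0,"dy": 0,"dz": 0,"wx": 0,"wy": 0,"wz": 8.31},
    {"dx": 0,"dy": 0,"dz": 0,"wx": 0,"wy": 0,"wz": 8.31},
    {"dx": 0,"dy": 0,"dz": 0,"wx": 0,"wy": 0,"wz": 8.31},
    {"dx": 0,"dy": 0,"dz": 0,"wx": 0,"wy": 0,"wz": 8.31},
    {"dx": 0,"dy": 0,"dz": 0,"wx": 0,"wy": 0,"wz": 8.31},
    {"dx": 0,"dy": 0,"dz": 0,"wx": 0,"wy": 0,"wz": 8.31},
    {"dx": 0,"dy": 0,"dz": 0,"wx": 0,"wy": 0,"wz": 8.31},
    {"dx": 0,"dy": 0,"dz": 0,"wx": 0,"wy": 0,"wz": 8.31},
    {"dx": 0,"dy": 0,"dz": 0,"wx": 0,"wy": 0,"wz": 0}
  ],
  "fingers": 5
}}

```text
time: 8.85
ee_pos: [0.5464, -0.2278, 0.229]
tcp_rot: [-0.0, 0.721, 0.693, 0.0]
contact_force: [-1.2, -0.2, 0.8]
grip_width: 0.584
finger_force: 0.0
```

```bash
python3 -c "
from h import *
go(.4903,-.269,.062,-2.5)"
```

```text
t 8.85 tcp [ 0.5464 -0.2278  0.229 ] yaw -2.3 tilt 0.0 turn wz 0.2 shift [-4.36 -5.42 16.7 ] j [-23.  70.]
```

Request:
{"fn": "play_rows", "kwargs": {
  "commands": [
    {"dx": -2.18,"dy": -2.7,"dz": 0,"wx": 0,"wy": 0,"wz": 0.2},
    {"dx": -2.18,"dy": -2.7,"dz": 0,"wx": 0,"wy": 0,"wz": 0},
    {"dx": 0,"dy": 0,"dz": 4,"wx": 0,"wy": 0,"wz": 0},
    {"dx": 0,"dy": 0,"dz": 4,"wx": 0,"wy": 0,"wz": 0},
    {"dx": 0,"dy": 0,"dz": 0,"wx": 0,"wy": 0,"wz": 0},
    {"dx": 0,"dy": 0,"dz": 3,"wx": 0,"wy": 0,"wz": 0},
    {"dx": 0,"dy": 0,"dz": 3,"wx": 0,"wy": 0,"wz": 0},
    {"dx": 0,"dy": 0,"dz": 2,"wx": 0,"wy": 0,"wz": 0},
    {"dx": 0,"dy": 0,"dz": 0.7,"wx": 0,"wy": 0,"wz": 0},
    {"dx": 0,"dy": 0,"dz": 0,"wx": 0,"wy": 0,"wz": 0},
    {"dx": 0,"dy": 0,"dz": 0,"wx": 0,"wy": 0,"wz": 0}
  ]
}}

```text
time: 9.95
ee_pos: [0.4925, -0.2712, 0.0631]
tcp_rot: [0.001, 0.723, 0.691, 0.0]
contact_force: [0.4, -0.4, 0.2]
grip_width: 0.583
finger_force: 0.0
```

Request:
{"fn": "play_rows", "kwargs": {
  "commands": [
    {"dx": 0,"dy": 0,"dz": 0,"wx": 0,"wy": 0,"wz": 0},
    {"dx": 0,"dy": 0,"dz": 0,"wx": 0,"wy": 0,"wz": 0},
    {"dx": 0,"dy": 0,"dz": 0,"wx": 0,"wy": 0,"wz": 0},
    {"dx": 0,"dy": 0,"dz": 0,"wx": 0,"wy": 0,"wz": 0},
    {"dx": 0,"dy": 0,"dz": 0,"wx": 0,"wy": 0,"wz": 0},
    {"dx": 0,"dy": 0,"dz": 0,"wx": 0,"wy": 0,"wz": 0},
    {"dx": 0,"dy": 0,"dz": 0,"wx": 0,"wy": 0,"wz": 0}
  ],
  "fingers": 0.6,
  "newtons": 40
}}

```text
time: 10.65
ee_pos: [0.4912, -0.2712, 0.0624]
tcp_rot: [0.001, 0.723, 0.691, -0.0]
contact_force: [-1.5, 0.2, 5.7]
grip_width: 0.128
finger_force: 40.6
```

```bash
python3 -c "
from h import *
go(.4903,-.269,.062,-2.5);print(env.get_obs()['contact_force'],env.get_obs()['grip_width'])"
```

```text
t 10.65 tcp [ 0.4912 -0.2712  0.0624] yaw -2.6 tilt 0.1 turn wz -0.1 shift [ 0.22 -0.1   0.04] j [-29.  64.]
[-1.4718517   0.19240677  5.65854757] 0.1284696566254672
```

Request:
{"fn": "play_rows", "kwargs": {
  "commands": [
    {"dx": 0,"dy": 0,"dz": 0,"wx": 0,"wy": 0,"wz": -7.33},
    {"dx": 0,"dy": 0,"dz": 0,"wx": 0,"wy": 0,"wz": -7.33},
    {"dx": 0,"dy": 0,"dz": 0,"wx": 0,"wy": 0,"wz": -7.33},
    {"dx": 0,"dy": 0,"dz": 0,"wx": 0,"wy": 0,"wz": -7.33},
    {"dx": 0,"dy": 0,"dz": 0,"wx": 0,"wy": 0,"wz": -7.33},
    {"dx": 0,"dy": 0,"dz": 0,"wx": 0,"wy": 0,"wz": -7.33},
    {"dx": 0,"dy": 0,"dz": 0,"wx": 0,"wy": 0,"wz": -7.33},
    {"dx": 0,"dy": 0,"dz": 0,"wx": 0,"wy": 0,"wz": -7.33},
    {"dx": 0,"dy": 0,"dz": 0,"wx": 0,"wy": 0,"wz": -7.33},
    {"dx": 0,"dy": 0,"dz": 0,"wx": 0,"wy": 0,"wz": -7.33},
    {"dx": 0,"dy": 0,"dz": 0,"wx": 0,"wy": 0,"wz": -7.33}
  ]
}}

```text
time: 11.75
ee_pos: [0.492, -0.2705, 0.0624]
tcp_rot: [0.001, 0.102, 0.995, 0.0]
contact_force: [0.3, 1.2, 4.5]
grip_width: 0.134
finger_force: 40.5
```

Request:
{"fn": "play_rows", "kwargs": {
  "commands": [
    {"dx": 0,"dy": 0,"dz": 0,"wx": 0,"wy": 0,"wz": 0},
    {"dx": 0,"dy": 0,"dz": 0,"wx": 0,"wy": 0,"wz": 0},
    {"dx": 0,"dy": 0,"dz": 0,"wx": 0,"wy": 0,"wz": 0}
  ]
}}

```text
time: 12.05
ee_pos: [0.492, -0.2705, 0.0624]
tcp_rot: [0.001, 0.104, 0.995, 0.0]
contact_force: [-0.2, 2.1, 5.2]
grip_width: 0.127
finger_force: 40.5
```

```bash
python3 -c "
from h import *
go(.4903,-.269,.062,78);print(env.get_obs()['contact_force'],env.get_obs()['moment'])"
```

```text
t 12.05 tcp [ 0.492  -0.2705  0.0624] yaw 78.0 tilt 0.1 turn wz 0.0 shift [0.2  0.11 0.04] j [-29. -17.]
[-0.23277585  2.07238043  5.17897451] [0.50224887 0.0274465  0.0592182 ]
```

Request:
{"fn": "play_rows", "kwargs": {
  "commands": [
    {"dx": 0,"dy": 0,"dz": 0,"wx": 0,"wy": 0,"wz": 0},
    {"dx": 0,"dy": 0,"dz": 0,"wx": 0,"wy": 0,"wz": 0},
    {"dx": 0,"dy": 0,"dz": 0,"wx": 0,"wy": 0,"wz": 0},
    {"dx": 0,"dy": 0,"dz": -2,"wx": 0,"wy": 0,"wz": 0},
    {"dx": 0,"dy": 0,"dz": -4,"wx": 0,"wy": 0,"wz": 0},
    {"dx": 0,"dy": 0,"dz": -4,"wx": 0,"wy": 0,"wz": 0},
    {"dx": 0,"dy": 0,"dz": -4,"wx": 0,"wy": 0,"wz": 0},
    {"dx": -3,"dy": 0,"dz": 0,"wx": 0,"wy": 0,"wz": -7.4},
    {"dx": -3,"dy": 0,"dz": 0,"wx": 0,"wy": 0,"wz": -7.4},
    {"dx": 0,"dy": 0,"dz": 0,"wx": 0,"wy": 0,"wz": -7.4},
    {"dx": 0,"dy": 0,"dz": 0,"wx": 0,"wy": 0,"wz": 0}
  ],
  "fingers": 8.5
}}

```text
time: 13.15
ee_pos: [0.551, -0.2794, 0.2007]
tcp_rot: [-0.0, -0.089, 0.996, 0.0]
contact_force: [0.0, 0.3, -0.4]
grip_width: 0.994
finger_force: 0.0
```

```bash
python3 -c "
from h import *
go(.4903,-.269,.13,100.2)
im,c=snap('wrist','w4')
u,v=w2px(c,[.4903,-.269,.06]);print(u,v);u=int(u);v=int(v)
v0=max(v-75,0);print(u-90,v0)
cv2.imwrite('pics/w4c.png',cv2.resize(im[v0:v0+150,u-90:u+90,::-1],None,fx=4,fy=4,interpolation=cv2.INTER_CUBIC))
"
```

```text
t 13.15 tcp [ 0.551  -0.2794  0.2007] yaw 100.2 tilt 0.0 turn wz 0.0 shift [5.78 2.1  7.08] j [-27. -37.]
347.9213264983083 149.1696086800533
257 74
```

View pics/w4c.png

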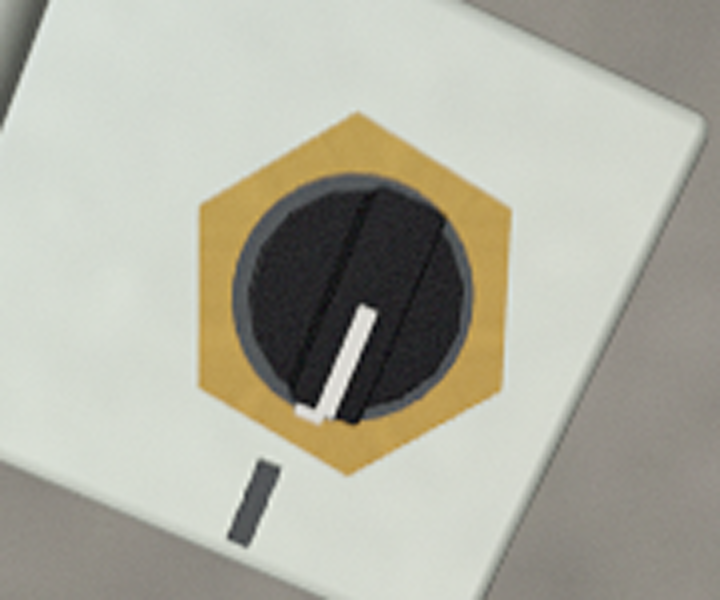

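The pointer line runs from (367,310) to (330,412) in the crop, parallel to the mark at (268,462)–(238,543). The ring's flats are square to the fingers. I'll check the angle numerically.

```bash
python3 -c "
from h import *
c=env.get_calibration('wrist')
P=lambda u,v,z:px2w(c,257+u/4,74+v/4,z)
a=lambda p,q:np.degrees(np.arctan2(*(q-p)[[1,0]])).round(1)
h=np.array([P(*q,.048) for q in((358,112),(512,210),(501,390),(348,475),(198,388),(199,206))]);print(h.mean(0).round(4))
print('ptr',a(P(367,308,.086),P(328,412,.086)),'bar edge',a(P(443,220,.086),P(357,425,.086)),'mark',a(P(268,462,.018),P(238,543,.018)))
d=h-h.mean(0);print((np.degrees(np.arctan2(d[:,1],d[:,0]))%60).round(1))
go(.4903,-.269,.028,100.2)
"
```

```text
[ 0.4901 -0.2697  0.048 ]
ptr -9.9 bar edge -11.8 mark -10.0
[9.5 9.  9.7 9.6 9.5 9.7]
t 13.2 tcp [ 0.5503 -0.2793  0.2008] yaw 100.1 tilt 0.1 turn wz -0.1 shift [ 5.7   2.07 17.28] j [-27. -37.]
```

Request:
{"fn": "play_rows", "kwargs": {
  "commands": [
    {"dx": 2.85,"dy": 1.0,"dz": 0,"wx": 0,"wy": 0,"wz": 0.5},
    {"dx": 2.85,"dy": 1.0,"dz": 0,"wx": 0,"wy": 0,"wz": 0},
    {"dx": 0,"dy": 0,"dz": 4,"wx": 0,"wy": 0,"wz": 0},
    {"dx": 0,"dy": 0,"dz": 4,"wx": 0,"wy": 0,"wz": 0},
    {"dx": 0,"dy": 0,"dz": 0,"wx": 0,"wy": 0,"wz": 0},
    {"dx": 0,"dy": 0,"dz": 3,"wx": 0,"wy": 0,"wz": 0},
    {"dx": 0,"dy": 0,"dz": 3,"wx": 0,"wy": 0,"wz": 0},
    {"dx": 0,"dy": 0,"dz": 2,"wx": 0,"wy": 0,"wz": 0},
    {"dx": 0,"dy": 0,"dz": 1.3,"wx": 0,"wy": 0,"wz": 0},
    {"dx": 0,"dy": 0,"dz": 0,"wx": 0,"wy": 0,"wz": 0},
    {"dx": 0,"dy": 0,"dz": 0,"wx": 0,"wy": 0,"wz": 0}
  ]
}}

```text
time: 14.3
ee_pos: [0.4916, -0.2701, 0.0297]
tcp_rot: [0.001, -0.084, 0.996, -0.0]
contact_force: [-0.1, -0.4, 0.9]
grip_width: 0.996
finger_force: 0.0
```

Request:
{"fn": "play_rows", "kwargs": {
  "commands": [
    {"dx": 0,"dy": 0,"dz": 0,"wx": 0,"wy": 0,"wz": 0},
    {"dx": 0,"dy": 0,"dz": 0,"wx": 0,"wy": 0,"wz": 0},
    {"dx": 0,"dy": 0,"dz": 0,"wx": 0,"wy": 0,"wz": 0},
    {"dx": 0,"dy": 0,"dz": 0,"wx": 0,"wy": 0,"wz": 0},
    {"dx": 0,"dy": 0,"dz": 0,"wx": 0,"wy": 0,"wz": 0}
  ],
  "fingers": 5,
  "newtons": 60
}}

```text
time: 14.8
ee_pos: [0.4918, -0.2702, 0.0301]
tcp_rot: [0.001, -0.085, 0.996, -0.001]
contact_force: [-1.5, -0.3, 5.7]
grip_width: 0.636
finger_force: 63.1
```

```bash
python3 -c "
from h import *
go(.4903,-.269,.028,100.2);o=env.get_obs();print(o['contact_force'],o['moment'],o['grip_width'],o['finger_force'])"
```

```text
t 14.8 tcp [ 0.4918 -0.2702  0.0301] yaw 99.7 tilt 0.2 turn wz -0.5 shift [0.13 0.15 0.21] j [-29. -38.]
[-1.48932251 -0.32380984  5.72037703] [ 0.04296793  0.16000849 -0.00565095] 0.6355244179718719 63.05428862571716
```

Request:
{"fn": "play_rows", "kwargs": {
  "commands": [
    {"dx": 0,"dy": 0,"dz": 0,"wx": 0,"wy": 0,"wz": 5},
    {"dx": 0,"dy": 0,"dz": 0,"wx": 0,"wy": 0,"wz": 5},
    {"dx": 0,"dy": 0,"dz": 0,"wx": 0,"wy": 0,"wz": 5},
    {"dx": 0,"dy": 0,"dz": 0,"wx": 0,"wy": 0,"wz": 5},
    {"dx": 0,"dy": 0,"dz": 0,"wx": 0,"wy": 0,"wz": 5},
    {"dx": 0,"dy": 0,"dz": 0,"wx": 0,"wy": 0,"wz": 5},
    {"dx": 0,"dy": 0,"dz": 0,"wx": 0,"wy": 0,"wz": 5},
    {"dx": 0,"dy": 0,"dz": 0,"wx": 0,"wy": 0,"wz": 5},
    {"dx": 0,"dy": 0,"dz": 0,"wx": 0,"wy": 0,"wz": 5},
    {"dx": 0,"dy": 0,"dz": 0,"wx": 0,"wy": 0,"wz": 5},
    {"dx": 0,"dy": 0,"dz": 0,"wx": 0,"wy": 0,"wz": 5},
    {"dx": 0,"dy": 0,"dz": 0,"wx": 0,"wy": 0,"wz": 5}
  ]
}}

```text
time: 16.0
ee_pos: [0.4916, -0.2709, 0.0301]
tcp_rot: [0.001, 0.427, 0.904, -0.001]
contact_force: [-1.9, -0.9, 6.0]
grip_width: 0.635
finger_force: 63.1
```

```bash
python3 -c "
from h import *
go(.4903,-.269,.028,25);o=env.get_obs();print(o['contact_force'],o['moment'],o['grip_width'],o['finger_force'])"
```

```text
t 16.0 tcp [ 0.4916 -0.2709  0.0301] yaw 39.5 tilt 0.2 turn wz 14.5 shift [ 0.22 -0.04  0.21] j [-29.  22.]
[-1.92825232 -0.94108272  5.95400594] [-0.24546823  0.43791474  0.12227611] 0.6347994310032959 63.05732846260071
```

Request:
{"fn": "play_rows", "kwargs": {
  "commands": [
    {"dx": 0,"dy": 0,"dz": 0,"wx": 0,"wy": 0,"wz": 4},
    {"dx": 0,"dy": 0,"dz": 0,"wx": 0,"wy": 0,"wz": 4},
    {"dx": 0,"dy": 0,"dz": 0,"wx": 0,"wy": 0,"wz": 2},
    {"dx": 0,"dy": 0,"dz": 0,"wx": 0,"wy": 0,"wz": 2},
    {"dx": 0,"dy": 0,"dz": 0,"wx": 0,"wy": 0,"wz": 0},
    {"dx": 0,"dy": 0,"dz": 0,"wx": 0,"wy": 0,"wz": 0}
  ]
}}

```text
time: 16.6
ee_pos: [0.4921, -0.2718, 0.0302]
tcp_rot: [0.002, 0.512, 0.859, -0.002]
contact_force: [-3.2, -5.8, 3.5]
grip_width: 0.64
finger_force: 76.0
```

```bash
python3 -c "
from h import *
go(.4903,-.269,.028,25);o=env.get_obs();print(o['contact_force'],o['moment'],o['grip_width'],o['finger_force'])"
```

```text
t 16.6 tcp [ 0.4921 -0.2718  0.0302] yaw 28.4 tilt 0.4 turn wz 3.4 shift [ 0.34 -0.04  0.22] j [-29.  33.]
[-3.22927772 -5.82176721  3.52113224] [-1.12883186  0.38020979  4.20016847] 0.6401168567429972 76.04598225094378
```

Request:
{"fn": "play_rows", "kwargs": {
  "commands": [
    {"dx": 0,"dy": 0,"dz": 0,"wx": 0,"wy": 0,"wz": -0.5},
    {"dx": 0,"dy": 0,"dz": 0,"wx": 0,"wy": 0,"wz": 0},
    {"dx": 0,"dy": 0,"dz": 0,"wx": 0,"wy": 0,"wz": 0},
    {"dx": 0,"dy": 0,"dz": 0,"wx": 0,"wy": 0,"wz": 0},
    {"dx": 0,"dy": 0,"dz": 0,"wx": 0,"wy": 0,"wz": 0},
    {"dx": 0,"dy": 0,"dz": -1,"wx": 0,"wy": 0,"wz": 0},
    {"dx": 0,"dy": 0,"dz": -4,"wx": 0,"wy": 0,"wz": 0},
    {"dx": 0,"dy": 0,"dz": -4,"wx": 0,"wy": 0,"wz": 0},
    {"dx": 0,"dy": 0,"dz": -4,"wx": 0,"wy": 0,"wz": 0},
    {"dx": 0,"dy": 0,"dz": -4,"wx": 0,"wy": 0,"wz": 0},
    {"dx": -4,"dy": 0,"dz": 0,"wx": 0,"wy": 0,"wz": 0},
    {"dx": -3,"dy": 0,"dz": 0,"wx": 0,"wy": 0,"wz": 0}
  ],
  "fingers": 8.5
}}

```text
time: 17.8
ee_pos: [0.5258, -0.3328, 0.2019]
tcp_rot: [0.003, 0.513, 0.858, -0.0]
contact_force: [0.6, 0.2, -0.5]
grip_width: 0.996
finger_force: 0.0
```

Request:
{"fn": "play_rows", "kwargs": {
  "commands": [
    {"dx": 0,"dy": 0,"dz": 0,"wx": 0,"wy": 0,"wz": 0},
    {"dx": 0,"dy": 0,"dz": 0,"wx": 0,"wy": 0,"wz": 0}
  ]
}}

```text
time: 18.0
ee_pos: [0.5237, -0.3314, 0.1984]
tcp_rot: [-0.0, 0.514, 0.858, 0.0]
contact_force: [-1.0, -0.4, 0.3]
grip_width: 0.998
finger_force: 0.0
```

```bash
python3 -c "
from h import *
go(.56,.26,.23,83)
im,c=snap('wrist','w5')
hsv=cv2.cvtColor(im,cv2.COLOR_RGB2HSV);u,v=w2px(c,[.4903,-.2695,.048]);print(u,v)
m=cv2.inRange(hsv,(14,80,80),(30,255,255));yy,xx=np.indices(m.shape);m[(xx-u)**2+(yy-v)**2>90**2]=0
cn=max(cv2.findContours(m,0,1)[0],key=cv2.contourArea);hl=cv2.convexHull(cn)
ap=cv2.approxPolyDP(hl,5,True)[:,0];h=np.array([px2w(c,*q,.048) for q in ap]);d=h-h.mean(0);print(len(ap),h.mean(0).round(4),np.linalg.norm(d,axis=1).round(4),(np.degrees(np.arctan2(d[:,1],d[:,0]))%60).round(1))
u,v=int(u),int(v);print(u-80,v-65)
cv2.imwrite('pics/w5c.png',cv2.resize(im[v-65:v+85,u-90:u+90,::-1],None,fx=4,fy=4,interpolation=cv2.INTER_CUBIC))
"
```

```text
t 18.0 tcp [ 0.5237 -0.3314  0.1984] yaw 28.2 tilt 0.0 turn wz -54.8 shift [ 3.61 59.14 -3.13] j [-32.  29.]
317.81086029945124 129.77756260465327
6 [ 0.4906 -0.2711  0.048 ] [0.0321 0.032  0.0317 0.0312 0.0311 0.0301] [3.3 4.4 3.6 3.4 0.8 8.4]
237 64
```

View pics/w5c.png

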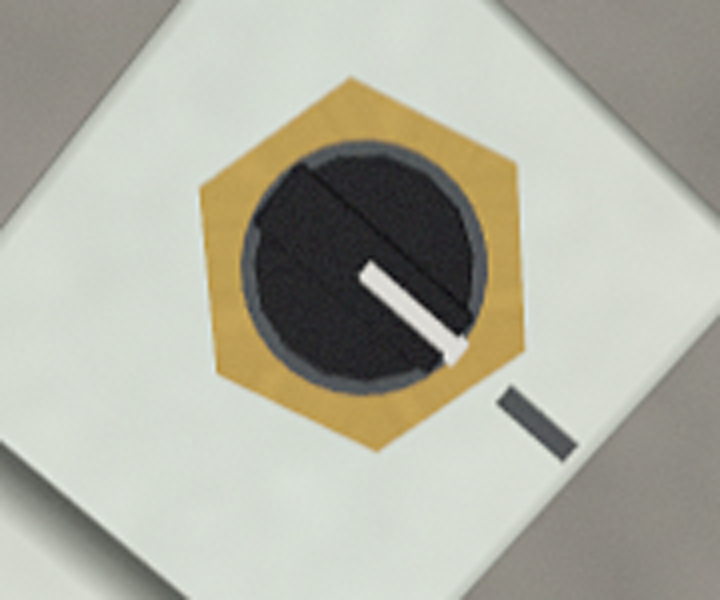

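The ring's flats have turned to the stop (the moment rose to 4.2 N m there), and the white pointer at (460,350) lies in line with the mark at (537,424). Now the plates.

Request:
{"fn": "play_rows", "kwargs": {
  "commands": [
    {"dx": 0,"dy": 0,"dz": -2,"wx": 0,"wy": 0,"wz": -7.8},
    {"dx": 0,"dy": 0,"dz": -1.2,"wx": 0,"wy": 0,"wz": -7.8},
    {"dx": 0,"dy": 0,"dz": 0,"wx": 0,"wy": 0,"wz": -7.8},
    {"dx": 0,"dy": 0,"dz": 0,"wx": 0,"wy": 0,"wz": -7.8},
    {"dx": 0,"dy": 0,"dz": 0,"wx": 0,"wy": 0,"wz": -7.8},
    {"dx": 0,"dy": 0,"dz": 0,"wx": 0,"wy": 0,"wz": -7.8},
    {"dx": 0,"dy": 0,"dz": 0,"wx": 0,"wy": 0,"wz": -8},
    {"dx": 0.2,"dy": 4.5,"dz": 0,"wx": 0,"wy": 0,"wz": 0},
    {"dx": 0.3,"dy": 4.5,"dz": 0,"wx": 0,"wy": 0,"wz": 0},
    {"dx": 0.3,"dy": 4.5,"dz": 0,"wx": 0,"wy": 0,"wz": 0},
    {"dx": 0.3,"dy": 4.5,"dz": 0,"wx": 0,"wy": 0,"wz": 0}
  ],
  "fingers": 0,
  "newtons": 20
}}

```text
time: 19.15
ee_pos: [0.5335, -0.1487, 0.2304]
tcp_rot: [-0.0, 0.061, 0.998, 0.0]
contact_force: [0.8, -0.3, 0.2]
grip_width: 0.003
finger_force: 0.0
```

Request:
{"fn": "play_rows", "kwargs": {
  "commands": [
    {"dx": 0.3,"dy": 4.5,"dz": 0,"wx": 0,"wy": 0,"wz": 0},
    {"dx": 0.3,"dy": 4.5,"dz": 0,"wx": 0,"wy": 0,"wz": 0},
    {"dx": 0.3,"dy": 4.5,"dz": 0,"wx": 0,"wy": 0,"wz": 0},
    {"dx": 0.3,"dy": 4.5,"dz": 0,"wx": 0,"wy": 0,"wz": 0},
    {"dx": 0.3,"dy": 4.5,"dz": 0,"wx": 0,"wy": 0,"wz": 0},
    {"dx": 0.3,"dy": 4.5,"dz": 0,"wx": 0,"wy": 0,"wz": 0},
    {"dx": 0.3,"dy": 4.5,"dz": 0,"wx": 0,"wy": 0,"wz": 0},
    {"dx": 0.3,"dy": 4.5,"dz": 0,"wx": 0,"wy": 0,"wz": 0},
    {"dx": 0.3,"dy": 4.5,"dz": 0,"wx": 0,"wy": 0,"wz": 0},
    {"dx": 0,"dy": 0,"dz": 0,"wx": 0,"wy": 0,"wz": 0},
    {"dx": 0,"dy": 0,"dz": 0,"wx": 0,"wy": 0,"wz": 0}
  ]
}}

```text
time: 20.25
ee_pos: [0.5558, 0.2549, 0.2301]
tcp_rot: [-0.001, 0.059, 0.998, -0.001]
contact_force: [-0.6, -0.2, 0.8]
grip_width: -0.002
finger_force: 0.0
```

```bash
python3 -c "
from h import *
go(.522,.288,.085,83)
im,c=snap('wrist','w6')
cv2.imwrite('pics/w6.png',im[:,:,::-1])"
```

```text
t 20.25 tcp [0.5558 0.2549 0.2301] yaw 83.2 tilt 0.1 turn wz 0.2 shift [ 3.74  2.89 14.51] j [25. 31.]
```

View pics/w6.png

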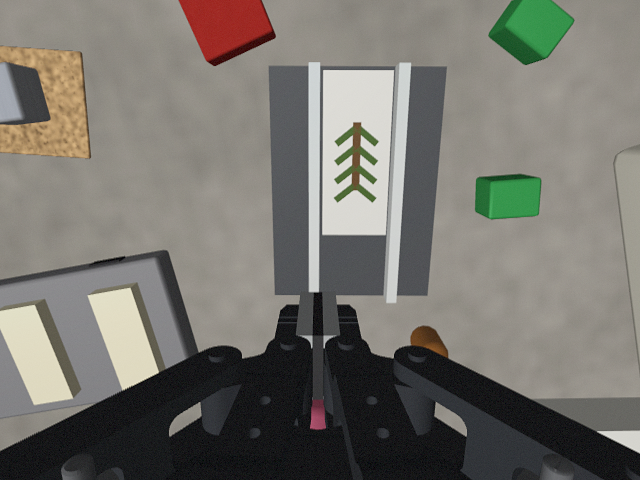

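The top plate lies undisturbed in the channel, from (323,69) to (386,235), and the weight is still on the mat at the left. Now I'll press down on the plate.

Request:
{"fn": "play_rows", "kwargs": {
  "commands": [
    {"dx": 1.87,"dy": 1.45,"dz": 0,"wx": 0,"wy": 0,"wz": 0},
    {"dx": 1.87,"dy": 1.45,"dz": 0,"wx": 0,"wy": 0,"wz": 0},
    {"dx": 0,"dy": 0,"dz": 4,"wx": 0,"wy": 0,"wz": 0},
    {"dx": 0,"dy": 0,"dz": 4,"wx": 0,"wy": 0,"wz": 0},
    {"dx": 0,"dy": 0,"dz": 4,"wx": 0,"wy": 0,"wz": 0},
    {"dx": 0,"dy": 0,"dz": 2,"wx": 0,"wy": 0,"wz": 0},
    {"dx": 0,"dy": 0,"dz": 0.7,"wx": 0,"wy": 0,"wz": 0},
    {"dx": 0,"dy": 0,"dz": 0,"wx": 0,"wy": 0,"wz": 0},
    {"dx": 0,"dy": 0,"dz": 0,"wx": 0,"wy": 0,"wz": 0}
  ]
}}

```text
time: 21.2
ee_pos: [0.5247, 0.2871, 0.0848]
tcp_rot: [0.001, 0.061, 0.998, 0.001]
contact_force: [0.3, 0.2, -0.2]
grip_width: 0.0
finger_force: 0.0
```

Request:
{"fn": "play_rows", "kwargs": {
  "commands": [
    {"dx": 0,"dy": 0,"dz": 0.2,"wx": 0,"wy": 0,"wz": 0},
    {"dx": 0,"dy": 0,"dz": 0,"wx": 0,"wy": 0,"wz": 0},
    {"dx": 0,"dy": 0,"dz": 0,"wx": 0,"wy": 0,"wz": 0}
  ]
}}

```text
time: 21.5
ee_pos: [0.5242, 0.2876, 0.0821]
tcp_rot: [0.001, 0.061, 0.998, 0.0]
contact_force: [-0.2, 1.1, 0.5]
grip_width: -0.007
finger_force: 0.0
```

Request:
{"fn": "play_rows", "kwargs": {
  "commands": [
    {"dx": 0,"dy": 0,"dz": 0.15,"wx": 0,"wy": 0,"wz": 0},
    {"dx": 0,"dy": 0,"dz": 0,"wx": 0,"wy": 0,"wz": 0},
    {"dx": 0,"dy": 0,"dz": 0,"wx": 0,"wy": 0,"wz": 0}
  ]
}}

```text
time: 21.8
ee_pos: [0.5236, 0.2874, 0.0797]
tcp_rot: [-0.0, 0.061, 0.998, -0.0]
contact_force: [0.1, 0.0, 0.7]
grip_width: 0.006
finger_force: 0.0
```

Request:
{"fn": "play_rows", "kwargs": {
  "commands": [
    {"dx": 0,"dy": 0,"dz": 0.3,"wx": 0,"wy": 0,"wz": 0},
    {"dx": 0,"dy": 0,"dz": 0,"wx": 0,"wy": 0,"wz": 0},
    {"dx": 0,"dy": 0,"dz": 0,"wx": 0,"wy": 0,"wz": 0}
  ]
}}

```text
time: 22.1
ee_pos: [0.5236, 0.2873, 0.0766]
tcp_rot: [-0.0, 0.061, 0.998, -0.0]
contact_force: [-1.0, 0.7, -0.3]
grip_width: 0.003
finger_force: 0.0
```

Request:
{"fn": "play_rows", "kwargs": {
  "commands": [
    {"dx": 0,"dy": 0,"dz": 0.15,"wx": 0,"wy": 0,"wz": 0},
    {"dx": 0,"dy": 0,"dz": 0,"wx": 0,"wy": 0,"wz": 0},
    {"dx": 0,"dy": 0,"dz": 0,"wx": 0,"wy": 0,"wz": 0}
  ]
}}

```text
time: 22.4
ee_pos: [0.5237, 0.2873, 0.0753]
tcp_rot: [-0.0, 0.061, 0.998, -0.0]
contact_force: [-0.9, 0.0, 0.2]
grip_width: -0.0
finger_force: 0.0
```

Request:
{"fn": "play_rows", "kwargs": {
  "commands": [
    {"dx": 0,"dy": 0,"dz": 0.1,"wx": 0,"wy": 0,"wz": 0},
    {"dx": 0,"dy": 0,"dz": 0,"wx": 0,"wy": 0,"wz": 0},
    {"dx": 0,"dy": 0,"dz": 0,"wx": 0,"wy": 0,"wz": 0}
  ]
}}

```text
time: 22.7
ee_pos: [0.5237, 0.2873, 0.0743]
tcp_rot: [-0.0, 0.061, 0.998, -0.0]
contact_force: [0.2, 0.1, 0.6]
grip_width: -0.0
finger_force: 0.0
```

No contact at 74.3 mm, so there are two plates, with the top at about 70 mm.

Request:
{"fn": "play_rows", "kwargs": {
  "commands": [
    {"dx": 0,"dy": 0,"dz": 0.3,"wx": 0,"wy": 0,"wz": 0},
    {"dx": 0,"dy": 0,"dz": 0,"wx": 0,"wy": 0,"wz": 0},
    {"dx": 0,"dy": 0,"dz": 0,"wx": 0,"wy": 0,"wz": 0}
  ]
}}

```text
time: 23.0
ee_pos: [0.5236, 0.2872, 0.0711]
tcp_rot: [-0.0, 0.061, 0.998, -0.0]
contact_force: [0.0, -0.0, -0.1]
grip_width: 0.002
finger_force: 0.0
```

Request:
{"fn": "play_rows", "kwargs": {
  "commands": [
    {"dx": 0,"dy": 0,"dz": 0.1,"wx": 0,"wy": 0,"wz": 0},
    {"dx": 0,"dy": 0,"dz": 0,"wx": 0,"wy": 0,"wz": 0},
    {"dx": 0,"dy": 0,"dz": 0,"wx": 0,"wy": 0,"wz": 0}
  ]
}}

```text
time: 23.3
ee_pos: [0.5237, 0.2873, 0.0703]
tcp_rot: [-0.0, 0.061, 0.998, -0.0]
contact_force: [-0.2, -0.1, -0.6]
grip_width: -0.002
finger_force: 0.0
```

Request:
{"fn": "play_rows", "kwargs": {
  "commands": [
    {"dx": 0,"dy": 0,"dz": 0.05,"wx": 0,"wy": 0,"wz": 0},
    {"dx": 0,"dy": 0,"dz": 0,"wx": 0,"wy": 0,"wz": 0},
    {"dx": 0,"dy": 0,"dz": 0,"wx": 0,"wy": 0,"wz": 0}
  ]
}}

```text
time: 23.6
ee_pos: [0.5239, 0.2874, 0.0701]
tcp_rot: [0.0, 0.061, 0.998, 0.0]
contact_force: [-0.9, -0.3, 2.9]
grip_width: -0.001
finger_force: 1.2
```

Request:
{"fn": "play_rows", "kwargs": {
  "commands": [
    {"dx": 0,"dy": 0,"dz": 0.03,"wx": 0,"wy": 0,"wz": 0},
    {"dx": 0.3,"dy": 0,"dz": 0,"wx": 0,"wy": 0,"wz": 0},
    {"dx": 0.5,"dy": 0,"dz": 0,"wx": 0,"wy": 0,"wz": 0},
    {"dx": 0.5,"dy": 0,"dz": 0,"wx": 0,"wy": 0,"wz": 0},
    {"dx": 0.5,"dy": 0,"dz": 0,"wx": 0,"wy": 0,"wz": 0},
    {"dx": 0,"dy": 0,"dz": 0,"wx": 0,"wy": 0,"wz": 0}
  ]
}}

```text
time: 24.2
ee_pos: [0.5052, 0.29, 0.0701]
tcp_rot: [0.0, 0.061, 0.998, 0.0]
contact_force: [0.0, 0.0, 5.9]
grip_width: 0.002
finger_force: 3.2
```

Request:
{"fn": "play_rows", "kwargs": {
  "commands": [
    {"dx": 0.5,"dy": 0,"dz": 0,"wx": 0,"wy": 0,"wz": 0},
    {"dx": 0.5,"dy": 0,"dz": 0,"wx": 0,"wy": 0,"wz": 0},
    {"dx": 0.5,"dy": 0,"dz": 0,"wx": 0,"wy": 0,"wz": 0},
    {"dx": 0.5,"dy": 0,"dz": 0,"wx": 0,"wy": 0,"wz": 0},
    {"dx": 0.5,"dy": 0,"dz": 0,"wx": 0,"wy": 0,"wz": 0},
    {"dx": 0.5,"dy": 0,"dz": 0,"wx": 0,"wy": 0,"wz": 0},
    {"dx": 0.5,"dy": 0,"dz": 0,"wx": 0,"wy": 0,"wz": 0},
    {"dx": 0,"dy": 0,"dz": 0,"wx": 0,"wy": 0,"wz": 0}
  ]
}}

```text
time: 25.0
ee_pos: [0.4704, 0.2942, 0.0701]
tcp_rot: [0.0, 0.061, 0.998, 0.0]
contact_force: [-0.3, -0.3, 6.5]
grip_width: -0.005
finger_force: 3.3
```

```bash
python3 -c "
from h import *
S,c=snap('side','s1')
for X in([.4474,.2967,.07],[.3934,.3033,.07]): print(w2px(c,X))
im,c=snap('wrist','w7')
go(.4,.3,.1,83);print(w2px(c,[.3934,.3033,.07]))
hsv=cv2.cvtColor(im,cv2.COLOR_RGB2HSV)
cv2.imwrite('pics/sw.png',np.hstack([cv2.resize(S[250:450,150:450],(400,267)),cv2.resize(im,(400,300))[:267]])[:,:,::-1])"
```

```text
[314.69726891 378.03611301]
[342.13845116 399.67333874]
t 25.1 tcp [0.4704 0.2942 0.0701] yaw 83.1 tilt 0.1 turn wz 0.1 shift [ 7.06 -0.28 -2.99] j [32. 39.]
[317.86183164 106.79513291]
```

View pics/sw.png

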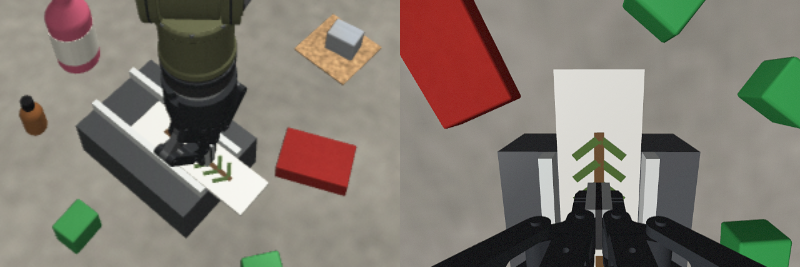

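The top plate now overhangs the front edge by about 50 mm, with its front at wrist pixel (320,110), and it lies straight. I'll grip its sides beyond the edge.

Request:
{"fn": "play_rows", "kwargs": {
  "commands": [
    {"dx": 0,"dy": 0,"dz": -1.5,"wx": 0,"wy": 0,"wz": 0},
    {"dx": 0,"dy": 0,"dz": -3,"wx": 0,"wy": 0,"wz": 0},
    {"dx": 2.2,"dy": 0,"dz": 0,"wx": 0,"wy": 0,"wz": 0},
    {"dx": 2.17,"dy": 0,"dz": 0,"wx": 0,"wy": 0,"wz": 0},
    {"dx": 0,"dy": 0,"dz": 0,"wx": 0,"wy": 0,"wz": 0},
    {"dx": 0,"dy": 0,"dz": 0,"wx": 0,"wy": 0,"wz": 0},
    {"dx": 0,"dy": 0,"dz": 0,"wx": 0,"wy": 0,"wz": 0}
  ],
  "fingers": 7.5
}}

```text
time: 25.8
ee_pos: [0.4281, 0.2991, 0.1142]
tcp_rot: [0.0, 0.061, 0.998, -0.0]
contact_force: [0.8, -0.2, 0.2]
grip_width: 0.878
finger_force: 0.0
```

```bash
python3 -c "
from h import *
go(.427,.2995,.0515,83)
im,c=snap('wrist','w8')
# plate front-edge check: white blob
hsv=cv2.cvtColor(im,cv2.COLOR_RGB2HSV);m=cv2.inRange(hsv,(0,0,205),(180,30,255))
cn=max(cv2.findContours(m,0,2)[0],key=cv2.contourArea);r=cv2.boundingRect(cn);print(r)
row=np.where(m[r[1]+6])[0];v=r[1];print(row.min(),row.max())
a=px2w(c,row.min(),v,.07);b=px2w(c,row.max(),v,.07);print(a.round(4),b.round(4),np.linalg.norm(a-b))
"
```

```text
t 25.8 tcp [0.4281 0.2991 0.1142] yaw 83.0 tilt 0.0 turn wz 0.0 shift [0.11 0.03 6.27] j [35. 42.]
(267, 210, 104, 219)
267 370
[0.3922 0.2787 0.07  ] [0.3982 0.3278 0.07  ] 0.04943802307056468
```

Request:
{"fn": "play_rows", "kwargs": {
  "commands": [
    {"dx": 0,"dy": 0,"dz": 2,"wx": 0,"wy": 0,"wz": 0},
    {"dx": 0,"dy": 0,"dz": 2,"wx": 0,"wy": 0,"wz": 0},
    {"dx": 0,"dy": 0,"dz": 1.5,"wx": 0,"wy": 0,"wz": 0},
    {"dx": 0,"dy": 0,"dz": 0.8,"wx": 0,"wy": 0,"wz": 0},
    {"dx": 0,"dy": 0,"dz": 0,"wx": 0,"wy": 0,"wz": 0},
    {"dx": 0,"dy": 0,"dz": 0,"wx": 0,"wy": 0,"wz": 0}
  ]
}}

```text
time: 26.45
ee_pos: [0.4283, 0.2992, 0.0518]
tcp_rot: [0.0, 0.061, 0.998, 0.0]
contact_force: [1.1, 0.2, 0.5]
grip_width: 0.88
finger_force: 0.0
```

Request:
{"fn": "play_rows", "kwargs": {
  "commands": [
    {"dx": 0,"dy": 0,"dz": 0,"wx": 0,"wy": 0,"wz": 0},
    {"dx": 0,"dy": 0,"dz": 0,"wx": 0,"wy": 0,"wz": 0},
    {"dx": 0,"dy": 0,"dz": 0,"wx": 0,"wy": 0,"wz": 0},
    {"dx": 0,"dy": 0,"dz": 0,"wx": 0,"wy": 0,"wz": 0},
    {"dx": 0,"dy": 0,"dz": 0,"wx": 0,"wy": 0,"wz": 0},
    {"dx": 0,"dy": 0,"dz": 0,"wx": 0,"wy": 0,"wz": 0},
    {"dx": 0,"dy": 0,"dz": 0,"wx": 0,"wy": 0,"wz": 0}
  ],
  "fingers": 4.2,
  "newtons": 40
}}

```text
time: 27.15
ee_pos: [0.4284, 0.2996, 0.0522]
tcp_rot: [0.001, 0.061, 0.998, 0.001]
contact_force: [-0.3, -0.5, 6.8]
grip_width: 0.574
finger_force: 41.0
```

Request:
{"fn": "play_rows", "kwargs": {
  "commands": [
    {"dx": 0,"dy": 0,"dz": -0.5,"wx": 0,"wy": 0,"wz": 0},
    {"dx": 0,"dy": 0,"dz": -1.5,"wx": 0,"wy": 0,"wz": 0},
    {"dx": 0,"dy": 0,"dz": -2.5,"wx": 0,"wy": 0,"wz": 0},
    {"dx": 0,"dy": 0,"dz": -2.5,"wx": 0,"wy": 0,"wz": 0},
    {"dx": 0,"dy": 0,"dz": -2.5,"wx": 0,"wy": 0,"wz": 0},
    {"dx": 0,"dy": 0,"dz": 0,"wx": 0,"wy": 0,"wz": 0},
    {"dx": 0,"dy": 0,"dz": 0,"wx": 0,"wy": 0,"wz": 0}
  ]
}}

```text
time: 27.85
ee_pos: [0.4277, 0.2991, 0.1465]
tcp_rot: [0.0, 0.061, 0.998, 0.0]
contact_force: [0.1, -0.4, -1.0]
grip_width: 0.573
finger_force: 41.4
```

```bash
cat > pads.py <<'E'
from h import *
def pads(im,c,z=.044):
    hsv=cv2.cvtColor(im,cv2.COLOR_RGB2HSV);m=cv2.inRange(hsv,(20,20,195),(35,90,255))
    for cn in cv2.findContours(m,0,2)[0]:
        if cv2.contourArea(cn)<300: continue
        W=np.array([px2w(c,*q[0],z)[:2] for q in cn],dtype=np.float32)
        (x,y),(a,b),t=cv2.minAreaRect(W*1000)
        if a<b:t+=90
        t=(t+90)%180-90
        print('pad',round(x/1000,4),round(y/1000,4),'size',round(a,1),round(b,1),'yaw',round(t,1),cv2.boundingRect(cn))
E
python3 -c "
from pads import *
T,c=snap('top','t2');print('top');pads(T,c)
c=env.get_calibration('wrist');o,R=pose()
# cam in tcp frame
Rc=np.array(c['R']);tc=np.array(c['t']);A=Rc@R;b=Rc@o['ee_pos']+tc
for f,p,q in(('w3',[.5468,-.2302,.2281],[-.001,.010,1,0]),('w6',[.5558,.2549,.2301],[-.001,.059,.998,-.001]),('w2',[.5581,.2718,.2303],[-.001,.062,.998,0])):
  R0=Ro.from_quat([q[1],q[2],q[3],q[0]]).as_matrix();cc=dict(intrinsics=c['intrinsics'],R=A@R0.T);cc['t']=b-cc['R']@np.array(p)
  print(f);pads(cv2.imread('pics/'+f+'.png')[:,:,::-1].copy(),cc)
go(.6,.06,.13,90)
im,c=snap('wrist','w9')
"
```

```text
top
pad 0.6517 0.0644 size 97.6 35.7 yaw 4.0 (304, 197, 20, 40)
pad 0.658 -0.0255 size 97.6 35.7 yaw 3.9 (340, 192, 21, 40)
pad 0.6641 -0.1154 size 97.8 36.2 yaw 3.9 (376, 187, 22, 40)
w3
pad 0.6625 -0.1146 size 99.8 39.8 yaw 3.8 (424, 287, 45, 100)
pad 0.6564 -0.0247 size 99.8 40.2 yaw 3.8 (521, 279, 51, 99)
pad 0.6522 0.05 size 100.7 20.3 yaw 11.2 (617, 273, 23, 100)
w6
pad 0.6571 -0.0264 size 100.2 40.1 yaw 3.8 (0, 305, 73, 100)
pad 0.6505 0.0637 size 99.3 40.1 yaw 3.9 (88, 288, 71, 102)
w2
pad 0.6433 -0.0259 size 74.3 39.9 yaw 2.8 (0, 306, 47, 76)
pad 0.6365 0.0635 size 72.5 40.0 yaw 3.8 (70, 288, 62, 78)
t 27.9 tcp [0.4271 0.2986 0.1457] yaw 83.0 tilt 0.1 turn wz -7.0 shift [-17.3  -23.86   1.57] j [35. 42.]
```

```bash
python3 -c "
from h import *
c=env.get_calibration('wrist');im=cv2.imread('pics/w9.png')[:,:,::-1].copy()
hsv=cv2.cvtColor(im,cv2.COLOR_RGB2HSV);m=cv2.inRange(hsv,(0,0,200),(180,35,255))
m[:100]=0
cn=max(cv2.findContours(m,0,2)[0],key=cv2.contourArea);r=cv2.boundingRect(cn);print(r)
o,R=pose();p=o['ee_pos']
for k in(4,12,20,30):
  v=r[1]+k;row=np.where(m[v,200:440])[0]+200;print(v,row.min(),row.max())
z=p[2]+.016
a=px2w(c,r[0]+1,r[1],z);b=px2w(c,r[0]+r[2]-1,r[1],z);print('w',np.linalg.norm(a-b))
print('front in tool',(R.T@((a+b)/2-p)).round(4),(R.T@(a-p)).round(4),(R.T@(b-p)).round(4))
cv2.imwrite('pics/w9c.png',im[150:480,120:520,::-1])
S,c=snap('side','s2')
u,v=map(int,w2px(c,p));print(u,v);cv2.imwrite('pics/s2c.png',np.hstack([cv2.resize(S[v-110:v+90,u-130:u+110,::-1],(396,330)),im[150:480,120:520,::-1]]))
"
```

```text
(242, 244, 152, 181)
248 242 393
256 242 392
264 243 392
274 244 391
w 0.05007790795905727
front in tool [ 0.0333 -0.0002 -0.0159] [ 0.0332 -0.0253 -0.0159] [ 0.0333  0.0248 -0.016 ]
325 361
```

View pics/s2c.png

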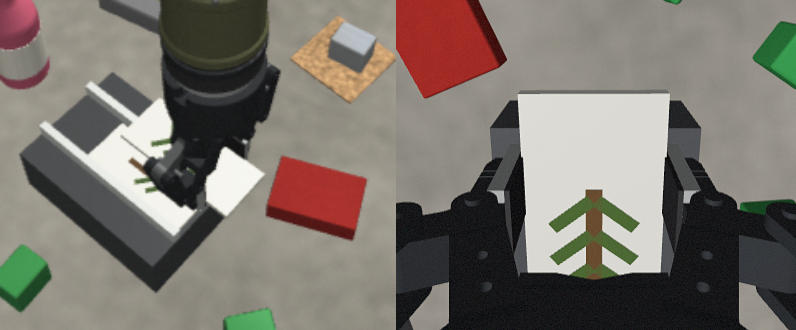

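The plate is held level and square: its front is 33 mm ahead of the TCP and 50 mm wide at the assumed height. I'll carry it to pad1.

```bash
python3 -c "
from h import *
go(.6242,.0620,.12,93.9)"
```

```text
t 28.0 tcp [0.4267 0.2984 0.1451] yaw 83.0 tilt 0.2 turn wz -10.9 shift [-18.1  -24.92   2.5 ] j [35. 42.]
```

Request:
{"fn": "play_rows", "kwargs": {
  "commands": [
    {"dx": 0,"dy": 0,"dz": 0,"wx": 0,"wy": 0,"wz": -5.45},
    {"dx": 0,"dy": 0,"dz": 0,"wx": 0,"wy": 0,"wz": -5.45},
    {"dx": -1.81,"dy": -2.49,"dz": 0,"wx": 0,"wy": 0,"wz": 0},
    {"dx": -1.81,"dy": -2.49,"dz": 0,"wx": 0,"wy": 0,"wz": 0},
    {"dx": -1.81,"dy": -2.49,"dz": 0,"wx": 0,"wy": 0,"wz": 0},
    {"dx": -1.81,"dy": -2.49,"dz": 0,"wx": 0,"wy": 0,"wz": 0},
    {"dx": -1.81,"dy": -2.49,"dz": 0,"wx": 0,"wy": 0,"wz": 0},
    {"dx": -1.81,"dy": -2.49,"dz": 0,"wx": 0,"wy": 0,"wz": 0},
    {"dx": -1.81,"dy": -2.49,"dz": 0,"wx": 0,"wy": 0,"wz": 0},
    {"dx": -1.81,"dy": -2.49,"dz": 0,"wx": 0,"wy": 0,"wz": 0},
    {"dx": -1.81,"dy": -2.49,"dz": 0,"wx": 0,"wy": 0,"wz": 0},
    {"dx": -1.81,"dy": -2.49,"dz": 0,"wx": 0,"wy": 0,"wz": 0}
  ]
}}

```text
time: 29.2
ee_pos: [0.6251, 0.0619, 0.1448]
tcp_rot: [-0.001, -0.034, 0.999, -0.0]
contact_force: [-0.0, -0.2, -0.2]
grip_width: 0.568
finger_force: 41.4
```

Request:
{"fn": "play_rows", "kwargs": {
  "commands": [
    {"dx": 0,"dy": 0,"dz": 2,"wx": 0,"wy": 0,"wz": 0},
    {"dx": 0,"dy": 0,"dz": 2,"wx": 0,"wy": 0,"wz": 0},
    {"dx": 0,"dy": 0,"dz": 2,"wx": 0,"wy": 0,"wz": 0},
    {"dx": 0,"dy": 0,"dz": 0,"wx": 0,"wy": 0,"wz": 0},
    {"dx": 0,"dy": 0,"dz": 0,"wx": 0,"wy": 0,"wz": 0},
    {"dx": 0,"dy": 0,"dz": 0,"wx": 0,"wy": 0,"wz": 0}
  ]
}}

```text
time: 29.8
ee_pos: [0.6259, 0.0632, 0.0872]
tcp_rot: [0.001, -0.034, 0.999, 0.0]
contact_force: [0.0, -0.1, -0.3]
grip_width: 0.568
finger_force: 41.5
```

```bash
python3 -c "
from h import *
go(.6242,.0620,.037,93.9)"
```

```text
t 29.8 tcp [0.6259 0.0632 0.0872] yaw 93.9 tilt 0.1 turn wz 0.0 shift [ 0.18 -0.11  5.02] j [6. 2.]
```

Request:
{"fn": "play_rows", "kwargs": {
  "commands": [
    {"dx": 0.15,"dy": -0.1,"dz": 2,"wx": 0,"wy": 0,"wz": 0},
    {"dx": 0,"dy": 0,"dz": 2,"wx": 0,"wy": 0,"wz": 0},
    {"dx": 0,"dy": 0,"dz": 0.9,"wx": 0,"wy": 0,"wz": 0},
    {"dx": 0,"dy": 0,"dz": 0,"wx": 0,"wy": 0,"wz": 0},
    {"dx": 0,"dy": 0,"dz": 0,"wx": 0,"wy": 0,"wz": 0}
  ]
}}

```text
time: 30.3
ee_pos: [0.6246, 0.0621, 0.0385]
tcp_rot: [0.001, -0.034, 0.999, 0.0]
contact_force: [-0.4, 1.0, -0.3]
grip_width: 0.571
finger_force: 41.5
```

Request:
{"fn": "play_rows", "kwargs": {
  "commands": [
    {"dx": 0,"dy": 0,"dz": 0.2,"wx": 0,"wy": 0,"wz": 0},
    {"dx": 0,"dy": 0,"dz": 0,"wx": 0,"wy": 0,"wz": 0},
    {"dx": 0,"dy": 0,"dz": 0,"wx": 0,"wy": 0,"wz": 0}
  ]
}}

```text
time: 30.6
ee_pos: [0.6243, 0.062, 0.0361]
tcp_rot: [0.0, -0.034, 0.999, 0.0]
contact_force: [0.0, -0.1, -0.4]
grip_width: 0.57
finger_force: 41.5
```

Request:
{"fn": "play_rows", "kwargs": {
  "commands": [
    {"dx": 0,"dy": 0,"dz": 0.1,"wx": 0,"wy": 0,"wz": 0},
    {"dx": 0,"dy": 0,"dz": 0,"wx": 0,"wy": 0,"wz": 0},
    {"dx": 0,"dy": 0,"dz": 0,"wx": 0,"wy": 0,"wz": 0}
  ]
}}

```text
time: 30.9
ee_pos: [0.6239, 0.0619, 0.0345]
tcp_rot: [-0.0, -0.034, 0.999, 0.0]
contact_force: [-0.8, 0.1, -0.3]
grip_width: 0.574
finger_force: 41.5
```

Request:
{"fn": "play_rows", "kwargs": {
  "commands": [
    {"dx": 0,"dy": 0,"dz": 0.1,"wx": 0,"wy": 0,"wz": 0},
    {"dx": 0,"dy": 0,"dz": 0,"wx": 0,"wy": 0,"wz": 0},
    {"dx": 0,"dy": 0,"dz": 0,"wx": 0,"wy": 0,"wz": 0}
  ]
}}

```text
time: 31.2
ee_pos: [0.6238, 0.0619, 0.0334]
tcp_rot: [-0.0, -0.034, 0.999, -0.0]
contact_force: [0.9, -0.5, -0.5]
grip_width: 0.57
finger_force: 41.5
```

Request:
{"fn": "play_rows", "kwargs": {
  "commands": [
    {"dx": 0,"dy": 0,"dz": 0.07,"wx": 0,"wy": 0,"wz": 0},
    {"dx": 0,"dy": 0,"dz": 0,"wx": 0,"wy": 0,"wz": 0},
    {"dx": 0,"dy": 0,"dz": 0,"wx": 0,"wy": 0,"wz": 0}
  ]
}}

```text
time: 31.5
ee_pos: [0.6239, 0.0619, 0.0328]
tcp_rot: [-0.0, -0.034, 0.999, -0.0]
contact_force: [-0.6, 0.4, -1.0]
grip_width: 0.569
finger_force: 41.5
```

Request:
{"fn": "play_rows", "kwargs": {
  "commands": [
    {"dx": 0,"dy": 0,"dz": 0.06,"wx": 0,"wy": 0,"wz": 0},
    {"dx": 0,"dy": 0,"dz": 0,"wx": 0,"wy": 0,"wz": 0}
  ]
}}

```text
time: 31.7
ee_pos: [0.6239, 0.0619, 0.0322]
tcp_rot: [-0.0, -0.034, 0.999, 0.0]
contact_force: [1.1, -0.4, -0.8]
grip_width: 0.57
finger_force: 41.5
```

Request:
{"fn": "play_rows", "kwargs": {
  "commands": [
    {"dx": 0,"dy": 0,"dz": 0,"wx": 0,"wy": 0,"wz": 0},
    {"dx": 0,"dy": 0,"dz": 0,"wx": 0,"wy": 0,"wz": 0},
    {"dx": 0,"dy": 0,"dz": 0,"wx": 0,"wy": 0,"wz": 0},
    {"dx": 0,"dy": 0,"dz": 0,"wx": 0,"wy": 0,"wz": 0},
    {"dx": 0,"dy": 0,"dz": -1,"wx": 0,"wy": 0,"wz": 0},
    {"dx": 0,"dy": 0,"dz": -3,"wx": 0,"wy": 0,"wz": 0},
    {"dx": 0,"dy": 0,"dz": -4,"wx": 0,"wy": 0,"wz": 0},
    {"dx": 0,"dy": 0,"dz": -4,"wx": 0,"wy": 0,"wz": 0},
    {"dx": 0,"dy": 0,"dz": -4,"wx": 0,"wy": 0,"wz": 0},
    {"dx": 0,"dy": 0,"dz": -4,"wx": 0,"wy": 0,"wz": 0},
    {"dx": 0,"dy": 0,"dz": 0,"wx": 0,"wy": 0,"wz": 0}
  ],
  "fingers": 7.5
}}

```text
time: 32.8
ee_pos: [0.6275, 0.0623, 0.24]
tcp_rot: [0.006, -0.034, 0.999, 0.0]
contact_force: [-0.1, 0.8, 0.5]
grip_width: 0.875
finger_force: 0.0
```

```bash
python3 -c "
from h import *
go(.522,.288,.20,83)"
```

```text
t 32.8 tcp [0.6275 0.0623 0.24  ] yaw 93.9 tilt 0.7 turn wz 10.9 shift [13.27 21.11  3.9 ] j [6. 2.]
```

Request:
{"fn": "play_rows", "kwargs": {
  "commands": [
    {"dx": 0,"dy": 0,"dz": 0,"wx": 0,"wy": 0,"wz": 5.45},
    {"dx": 0,"dy": 0,"dz": 0,"wx": 0,"wy": 0,"wz": 5.45},
    {"dx": 1.58,"dy": 3.04,"dz": 0.2,"wx": 0,"wy": 0,"wz": 0},
    {"dx": 1.58,"dy": 3.04,"dz": 0.2,"wx": 0,"wy": 0,"wz": 0},
    {"dx": 1.58,"dy": 3.04,"dz": 0.2,"wx": 0,"wy": 0,"wz": 0},
    {"dx": 1.58,"dy": 3.04,"dz": 0.2,"wx": 0,"wy": 0,"wz": 0},
    {"dx": 1.58,"dy": 3.04,"dz": 0.2,"wx": 0,"wy": 0,"wz": 0},
    {"dx": 1.58,"dy": 3.04,"dz": 0,"wx": 0,"wy": 0,"wz": 0},
    {"dx": 0,"dy": 0,"dz": 0,"wx": 0,"wy": 0,"wz": 0},
    {"dx": 0,"dy": 0,"dz": 0,"wx": 0,"wy": 0,"wz": 0}
  ],
  "fingers": 0,
  "newtons": 20
}}

```text
time: 33.8
ee_pos: [0.5515, 0.255, 0.2222]
tcp_rot: [0.0, 0.06, 0.998, -0.0]
contact_force: [0.2, 0.5, 0.8]
grip_width: -0.004
finger_force: 0.0
```

```bash
python3 -c "
from h import *
go(.522,.288,.075,83)
im,c=snap('wrist','w10')
hsv=cv2.cvtColor(im,cv2.COLOR_RGB2HSV);m=cv2.inRange(hsv,(0,0,200),(180,30,255))
for cn in cv2.findContours(m,0,2)[0]:
  if cv2.contourArea(cn)<1500: continue
  for z in(.049,.065):
    W=np.array([px2w(c,*q[0],z)[:2] for q in cn],dtype=np.float32);(x,y),(a,b),t=cv2.minAreaRect(W*1000)
    if a<b:t+=90
    print(z,cv2.boundingRect(cn),round(x,1),round(y,1),round(a,1),round(b,1),'yaw',round((t+90)%180-90,1))
"
```

```text
t 33.8 tcp [0.5515 0.255  0.2222] yaw 83.1 tilt 0.0 turn wz 0.1 shift [ 3.33  2.93 14.72] j [25. 32.]
0.049 (70, 286, 85, 110) 641.4 62.2 101.9 49.7 yaw 4.0
0.065 (70, 286, 85, 110) 633.3 72.3 96.7 47.2 yaw 4.0
0.049 (324, 77, 72, 164) 509.8 291.2 52.5 125.5 yaw -7.0
0.065 (324, 77, 72, 164) 508.5 289.8 49.8 119.1 yaw -7.0
0.049 (389, 67, 25, 244) 541.9 322.2 8.4 195.4 yaw -7.0
0.065 (389, 67, 25, 244) 538.9 319.2 7.9 185.5 yaw -7.0
0.049 (309, 67, 11, 224) 524.4 255.0 8.0 176.7 yaw -6.8
0.065 (309, 67, 11, 224) 522.3 255.4 7.6 167.7 yaw -6.8
```

View pics/w10.png

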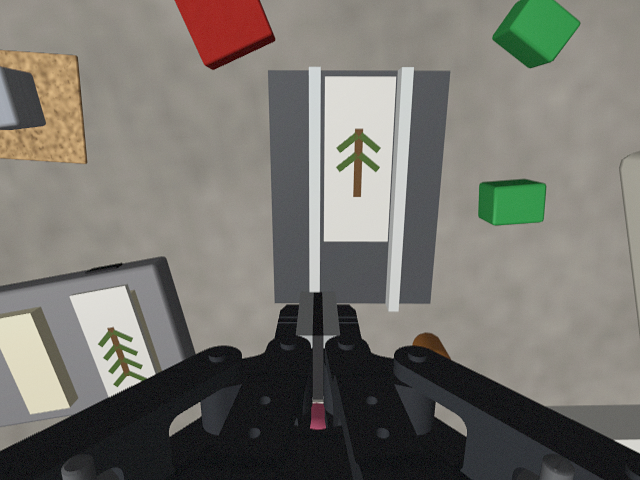

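The first plate is on pad1, centred to about 1 mm with yaw 4.0°. One plate is left in the channel, at (324–396, 77–241). I'll repeat the same steps for it.

Request:
{"fn": "play_rows", "kwargs": {
  "commands": [
    {"dx": 1.6,"dy": 1.45,"dz": 0,"wx": 0,"wy": 0,"wz": 0},
    {"dx": 1.6,"dy": 1.45,"dz": 0,"wx": 0,"wy": 0,"wz": 0},
    {"dx": 0,"dy": 0,"dz": 4,"wx": 0,"wy": 0,"wz": 0},
    {"dx": 0,"dy": 0,"dz": 4,"wx": 0,"wy": 0,"wz": 0},
    {"dx": 0,"dy": 0,"dz": 4,"wx": 0,"wy": 0,"wz": 0},
    {"dx": 0,"dy": 0,"dz": 2,"wx": 0,"wy": 0,"wz": 0},
    {"dx": 0,"dy": 0,"dz": 0.9,"wx": 0,"wy": 0,"wz": 0},
    {"dx": 0,"dy": 0,"dz": 0,"wx": 0,"wy": 0,"wz": 0},
    {"dx": 0,"dy": 0,"dz": 0,"wx": 0,"wy": 0,"wz": 0}
  ]
}}

```text
time: 34.75
ee_pos: [0.525, 0.2871, 0.0744]
tcp_rot: [0.001, 0.061, 0.998, 0.001]
contact_force: [-0.2, 0.4, 0.6]
grip_width: 0.001
finger_force: 0.0
```

Request:
{"fn": "play_rows", "kwargs": {
  "commands": [
    {"dx": 0,"dy": 0,"dz": 0.6,"wx": 0,"wy": 0,"wz": 0},
    {"dx": 0,"dy": 0,"dz": 0,"wx": 0,"wy": 0,"wz": 0},
    {"dx": 0,"dy": 0,"dz": 0,"wx": 0,"wy": 0,"wz": 0},
    {"dx": 0,"dy": 0,"dz": 0,"wx": 0,"wy": 0,"wz": 0}
  ]
}}

```text
time: 35.15
ee_pos: [0.524, 0.2874, 0.0677]
tcp_rot: [0.0, 0.061, 0.998, 0.0]
contact_force: [0.0, 0.0, -0.5]
grip_width: -0.002
finger_force: 0.0
```

Request:
{"fn": "play_rows", "kwargs": {
  "commands": [
    {"dx": 0,"dy": 0,"dz": 0.22,"wx": 0,"wy": 0,"wz": 0},
    {"dx": 0,"dy": 0,"dz": 0,"wx": 0,"wy": 0,"wz": 0},
    {"dx": 0,"dy": 0,"dz": 0,"wx": 0,"wy": 0,"wz": 0}
  ]
}}

```text
time: 35.45
ee_pos: [0.5239, 0.2873, 0.0651]
tcp_rot: [0.0, 0.061, 0.998, 0.0]
contact_force: [-0.6, 0.6, 1.0]
grip_width: 0.002
finger_force: 0.4
```

Request:
{"fn": "play_rows", "kwargs": {
  "commands": [
    {"dx": 0,"dy": 0,"dz": 0.06,"wx": 0,"wy": 0,"wz": 0},
    {"dx": 0,"dy": 0,"dz": 0,"wx": 0,"wy": 0,"wz": 0},
    {"dx": 0,"dy": 0,"dz": 0,"wx": 0,"wy": 0,"wz": 0}
  ]
}}

```text
time: 35.75
ee_pos: [0.5239, 0.2874, 0.0651]
tcp_rot: [0.0, 0.061, 0.998, 0.0]
contact_force: [-0.9, -0.7, 5.3]
grip_width: 0.001
finger_force: 2.7
```

Request:
{"fn": "play_rows", "kwargs": {
  "commands": [
    {"dx": 0.4,"dy": 0,"dz": 0,"wx": 0,"wy": 0,"wz": 0},
    {"dx": 0.5,"dy": 0,"dz": 0,"wx": 0,"wy": 0,"wz": 0},
    {"dx": 0.5,"dy": 0,"dz": 0,"wx": 0,"wy": 0,"wz": 0},
    {"dx": 0.5,"dy": 0,"dz": 0,"wx": 0,"wy": 0,"wz": 0},
    {"dx": 0.5,"dy": 0,"dz": 0,"wx": 0,"wy": 0,"wz": 0},
    {"dx": 0.5,"dy": 0,"dz": 0,"wx": 0,"wy": 0,"wz": 0},
    {"dx": 0.5,"dy": 0,"dz": 0,"wx": 0,"wy": 0,"wz": 0},
    {"dx": 0.5,"dy": 0,"dz": 0,"wx": 0,"wy": 0,"wz": 0},
    {"dx": 0.5,"dy": 0,"dz": 0,"wx": 0,"wy": 0,"wz": 0},
    {"dx": 0.5,"dy": 0,"dz": 0,"wx": 0,"wy": 0,"wz": 0},
    {"dx": 0.5,"dy": 0,"dz": 0,"wx": 0,"wy": 0,"wz": 0},
    {"dx": 0,"dy": 0,"dz": 0,"wx": 0,"wy": 0,"wz": 0}
  ]
}}

```text
time: 36.95
ee_pos: [0.4697, 0.2942, 0.065]
tcp_rot: [0.0, 0.061, 0.998, 0.0]
contact_force: [-0.9, 0.5, 6.7]
grip_width: 0.003
finger_force: 3.3
```

Request:
{"fn": "play_rows", "kwargs": {
  "commands": [
    {"dx": 0,"dy": 0,"dz": -1.5,"wx": 0,"wy": 0,"wz": 0},
    {"dx": 0,"dy": 0,"dz": -3.5,"wx": 0,"wy": 0,"wz": 0},
    {"dx": 2.2,"dy": 0,"dz": 0,"wx": 0,"wy": 0,"wz": 0},
    {"dx": 2.17,"dy": 0,"dz": 0,"wx": 0,"wy": 0,"wz": 0},
    {"dx": 0,"dy": 0,"dz": 0,"wx": 0,"wy": 0,"wz": 0},
    {"dx": 0,"dy": 0,"dz": 0,"wx": 0,"wy": 0,"wz": 0},
    {"dx": 0,"dy": 0,"dz": 0,"wx": 0,"wy": 0,"wz": 0}
  ],
  "fingers": 7.5
}}

```text
time: 37.65
ee_pos: [0.4272, 0.2991, 0.1141]
tcp_rot: [0.0, 0.061, 0.998, -0.0]
contact_force: [0.8, -1.2, 0.5]
grip_width: 0.879
finger_force: 0.0
```

```bash
python3 -c "
from h import *
im,c=snap('wrist','w11')
hsv=cv2.cvtColor(im,cv2.COLOR_RGB2HSV);m=cv2.inRange(hsv,(0,0,205),(180,30,255))
cn=max(cv2.findContours(m,0,2)[0],key=cv2.contourArea);r=cv2.boundingRect(cn);print(r)
row=np.where(m[r[1]+6])[0];v=r[1]
a=px2w(c,row.min(),v,.065);b=px2w(c,row.max(),v,.065);print(a.round(4),b.round(4),np.linalg.norm(a-b))
g=(a+b)/2+.033*np.array([.9926,-.122,0]);print(g);go(g[0],g[1],.0465,83)
"
```

```text
(270, 209, 102, 206)
[0.3918 0.2795 0.065 ] [0.3979 0.3288 0.065 ] 0.04971458918454944
[0.42760227 0.30014613 0.065     ]
t 37.7 tcp [0.4274 0.2991 0.1141] yaw 83.0 tilt 0.0 turn wz -0.0 shift [-0.01  0.11  6.76] j [35. 42.]
```

Request:
{"fn": "play_rows", "kwargs": {
  "commands": [
    {"dx": 0,"dy": 0.1,"dz": 2,"wx": 0,"wy": 0,"wz": 0},
    {"dx": 0,"dy": 0,"dz": 2,"wx": 0,"wy": 0,"wz": 0},
    {"dx": 0,"dy": 0,"dz": 2,"wx": 0,"wy": 0,"wz": 0},
    {"dx": 0,"dy": 0,"dz": 0.8,"wx": 0,"wy": 0,"wz": 0},
    {"dx": 0,"dy": 0,"dz": 0,"wx": 0,"wy": 0,"wz": 0},
    {"dx": 0,"dy": 0,"dz": 0,"wx": 0,"wy": 0,"wz": 0}
  ]
}}

```text
time: 38.3
ee_pos: [0.4275, 0.3003, 0.0468]
tcp_rot: [0.0, 0.061, 0.998, 0.0]
contact_force: [-0.1, -0.3, -0.0]
grip_width: 0.877
finger_force: 0.0
```

Request:
{"fn": "play_rows", "kwargs": {
  "commands": [
    {"dx": 0,"dy": 0,"dz": 0,"wx": 0,"wy": 0,"wz": 0},
    {"dx": 0,"dy": 0,"dz": 0,"wx": 0,"wy": 0,"wz": 0},
    {"dx": 0,"dy": 0,"dz": 0,"wx": 0,"wy": 0,"wz": 0},
    {"dx": 0,"dy": 0,"dz": 0,"wx": 0,"wy": 0,"wz": 0},
    {"dx": 0,"dy": 0,"dz": 0,"wx": 0,"wy": 0,"wz": 0},
    {"dx": 0,"dy": 0,"dz": 0,"wx": 0,"wy": 0,"wz": 0},
    {"dx": 0,"dy": 0,"dz": 0,"wx": 0,"wy": 0,"wz": 0}
  ],
  "fingers": 4.2,
  "newtons": 40
}}

```text
time: 39.0
ee_pos: [0.4277, 0.3006, 0.0474]
tcp_rot: [0.001, 0.061, 0.998, 0.001]
contact_force: [-0.3, -0.5, 5.9]
grip_width: 0.577
finger_force: 40.9
```

Request:
{"fn": "play_rows", "kwargs": {
  "commands": [
    {"dx": 0,"dy": 0,"dz": -0.5,"wx": 0,"wy": 0,"wz": 0},
    {"dx": 0,"dy": 0,"dz": -1.5,"wx": 0,"wy": 0,"wz": 0},
    {"dx": 0,"dy": 0,"dz": -2.5,"wx": 0,"wy": 0,"wz": 0},
    {"dx": 0,"dy": 0,"dz": -2.5,"wx": 0,"wy": 0,"wz": 0},
    {"dx": 0,"dy": 0,"dz": -3,"wx": 0,"wy": 0,"wz": 0},
    {"dx": 0,"dy": 0,"dz": 0,"wx": 0,"wy": 0,"wz": 0},
    {"dx": 0,"dy": 0,"dz": 0,"wx": 0,"wy": 0,"wz": 0}
  ]
}}

```text
time: 39.7
ee_pos: [0.427, 0.3002, 0.1468]
tcp_rot: [0.0, 0.061, 0.998, 0.0]
contact_force: [-0.9, -0.5, -1.5]
grip_width: 0.569
finger_force: 41.4
```

```bash
python3 -c "
from h import *
c=env.get_calibration('wrist');o,R=pose();p=o['ee_pos']
im,c=snap('wrist','w12')
hsv=cv2.cvtColor(im,cv2.COLOR_RGB2HSV);m=cv2.inRange(hsv,(0,0,200),(180,35,255));m[:100]=0
cn=max(cv2.findContours(m,0,2)[0],key=cv2.contourArea);r=cv2.boundingRect(cn);print(r)
z=p[2]+.016
a=px2w(c,r[0]+1,r[1],z);b=px2w(c,r[0]+r[2]-1,r[1],z);print('w',np.linalg.norm(a-b))
f=R.T@((a+b)/2-p);print('front in tool',f.round(4))
t=np.radians(93.9+90);d=.06-f[0];x=.6625+d*np.cos(t);y=-.1146+d*np.sin(t);print(x,y);go(x,y,.037,93.9)
"
```

```text
(242, 246, 152, 182)
w 0.05011405827539499
front in tool [ 0.0325 -0.0002 -0.016 ]
0.6350986810688828 -0.11646803451878206
t 39.75 tcp [0.4263 0.2997 0.1458] yaw 83.0 tilt 0.1 turn wz -10.9 shift [-18.01 -42.94  10.89] j [35. 42.]
```

Request:
{"fn": "play_rows", "kwargs": {
  "commands": [
    {"dx": 0,"dy": 0,"dz": 0,"wx": 0,"wy": 0,"wz": -5.45},
    {"dx": 0,"dy": 0,"dz": 0,"wx": 0,"wy": 0,"wz": -5.45},
    {"dx": -1.5,"dy": -3.58,"dz": 0,"wx": 0,"wy": 0,"wz": 0},
    {"dx": -1.5,"dy": -3.58,"dz": 0,"wx": 0,"wy": 0,"wz": 0},
    {"dx": -1.5,"dy": -3.58,"dz": 0,"wx": 0,"wy": 0,"wz": 0},
    {"dx": -1.5,"dy": -3.58,"dz": 0,"wx": 0,"wy": 0,"wz": 0},
    {"dx": -1.5,"dy": -3.58,"dz": 0,"wx": 0,"wy": 0,"wz": 0},
    {"dx": -1.5,"dy": -3.58,"dz": 0,"wx": 0,"wy": 0,"wz": 0},
    {"dx": -1.5,"dy": -3.58,"dz": 0,"wx": 0,"wy": 0,"wz": 0},
    {"dx": -1.5,"dy": -3.58,"dz": 0,"wx": 0,"wy": 0,"wz": 0},
    {"dx": -1.5,"dy": -3.58,"dz": 0,"wx": 0,"wy": 0,"wz": 0},
    {"dx": -1.5,"dy": -3.58,"dz": 0,"wx": 0,"wy": 0,"wz": 0}
  ]
}}

```text
time: 40.95
ee_pos: [0.6001, -0.0483, 0.1443]
tcp_rot: [-0.002, -0.034, 0.999, 0.0]
contact_force: [0.5, 0.4, -0.1]
grip_width: 0.569
finger_force: 41.5
```

Request:
{"fn": "play_rows", "kwargs": {
  "commands": [
    {"dx": -1.5,"dy": -3.58,"dz": 0,"wx": 0,"wy": 0,"wz": 0},
    {"dx": -1.5,"dy": -3.58,"dz": 0,"wx": 0,"wy": 0,"wz": 0},
    {"dx": 0,"dy": 0,"dz": 2,"wx": 0,"wy": 0,"wz": 0},
    {"dx": 0,"dy": 0,"dz": 2,"wx": 0,"wy": 0,"wz": 0},
    {"dx": 0,"dy": 0,"dz": 2,"wx": 0,"wy": 0,"wz": 0},
    {"dx": 0,"dy": 0,"dz": 0,"wx": 0,"wy": 0,"wz": 0},
    {"dx": 0,"dy": 0,"dz": 0,"wx": 0,"wy": 0,"wz": 0},
    {"dx": 0,"dy": 0,"dz": 0,"wx": 0,"wy": 0,"wz": 0}
  ]
}}

```text
time: 41.75
ee_pos: [0.6362, -0.1162, 0.0869]
tcp_rot: [0.0, -0.034, 0.999, -0.0]
contact_force: [0.9, 0.5, -1.0]
grip_width: 0.573
finger_force: 41.5
```

```bash
python3 -c "
from h import *
go(.6351,-.1165,.037,93.9)"
```

```text
t 41.75 tcp [ 0.6362 -0.1162  0.0869] yaw 93.9 tilt 0.0 turn wz 0.0 shift [ 0.12 -0.02  4.99] j [-10. -14.]
```

Down to 33 mm, then the final small steps and release as before.

Request:
{"fn": "play_rows", "kwargs": {
  "commands": [
    {"dx": 0.1,"dy": 0,"dz": 2,"wx": 0,"wy": 0,"wz": 0},
    {"dx": 0,"dy": 0,"dz": 2,"wx": 0,"wy": 0,"wz": 0},
    {"dx": 0,"dy": 0,"dz": 0.9,"wx": 0,"wy": 0,"wz": 0},
    {"dx": 0,"dy": 0,"dz": 0.2,"wx": 0,"wy": 0,"wz": 0},
    {"dx": 0,"dy": 0,"dz": 0.2,"wx": 0,"wy": 0,"wz": 0},
    {"dx": 0,"dy": 0,"dz": 0,"wx": 0,"wy": 0,"wz": 0},
    {"dx": 0,"dy": 0,"dz": 0,"wx": 0,"wy": 0,"wz": 0},
    {"dx": 0,"dy": 0,"dz": 0,"wx": 0,"wy": 0,"wz": 0}
  ]
}}

```text
time: 42.55
ee_pos: [0.6354, -0.1164, 0.0342]
tcp_rot: [0.001, -0.034, 0.999, -0.0]
contact_force: [0.7, -0.5, 0.0]
grip_width: 0.569
finger_force: 41.5
```

Request:
{"fn": "play_rows", "kwargs": {
  "commands": [
    {"dx": 0,"dy": 0,"dz": 0.1,"wx": 0,"wy": 0,"wz": 0},
    {"dx": 0,"dy": 0,"dz": 0,"wx": 0,"wy": 0,"wz": 0},
    {"dx": 0,"dy": 0,"dz": 0,"wx": 0,"wy": 0,"wz": 0}
  ]
}}

```text
time: 42.85
ee_pos: [0.6348, -0.1163, 0.0324]
tcp_rot: [-0.0, -0.034, 0.999, 0.0]
contact_force: [0.5, -0.2, -0.2]
grip_width: 0.574
finger_force: 41.5
```

Request:
{"fn": "play_rows", "kwargs": {
  "commands": [
    {"dx": 0,"dy": 0,"dz": 0,"wx": 0,"wy": 0,"wz": 0},
    {"dx": 0,"dy": 0,"dz": 0,"wx": 0,"wy": 0,"wz": 0},
    {"dx": 0,"dy": 0,"dz": 0,"wx": 0,"wy": 0,"wz": 0},
    {"dx": 0,"dy": 0,"dz": 0,"wx": 0,"wy": 0,"wz": 0},
    {"dx": 0,"dy": 0,"dz": -1,"wx": 0,"wy": 0,"wz": 0},
    {"dx": 0,"dy": 0,"dz": -3,"wx": 0,"wy": 0,"wz": 0},
    {"dx": 0,"dy": 0,"dz": -4,"wx": 0,"wy": 0,"wz": 0},
    {"dx": 0,"dy": 0,"dz": -4,"wx": 0,"wy": 0,"wz": 0},
    {"dx": 0,"dy": 0,"dz": -4,"wx": 0,"wy": 0,"wz": 0},
    {"dx": 0,"dy": 0,"dz": -4,"wx": 0,"wy": 0,"wz": 0},
    {"dx": 0,"dy": 0,"dz": 0,"wx": 0,"wy": 0,"wz": 0}
  ],
  "fingers": 7.5
}}

```text
time: 43.95
ee_pos: [0.6383, -0.1169, 0.2404]
tcp_rot: [0.006, -0.034, 0.999, -0.001]
contact_force: [0.6, -0.5, -0.3]
grip_width: 0.878
finger_force: 0.0
```

Request:
{"fn": "play_rows", "kwargs": {
  "commands": [
    {"dx": 4,"dy": 0,"dz": 0,"wx": 0,"wy": 0,"wz": 0},
    {"dx": 4,"dy": 0,"dz": 0,"wx": 0,"wy": 0,"wz": 0},
    {"dx": 4,"dy": 0,"dz": 0,"wx": 0,"wy": 0,"wz": 0},
    {"dx": 4,"dy": 0,"dz": 0,"wx": 0,"wy": 0,"wz": 0},
    {"dx": 4,"dy": 0,"dz": 0,"wx": 0,"wy": 0,"wz": 0},
    {"dx": 4,"dy": 0,"dz": 0,"wx": 0,"wy": 0,"wz": 0},
    {"dx": 3,"dy": 0,"dz": 0,"wx": 0,"wy": 0,"wz": 0},
    {"dx": 0,"dy": 0,"dz": 0,"wx": 0,"wy": 0,"wz": 0},
    {"dx": 0,"dy": 0,"dz": 0,"wx": 0,"wy": 0,"wz": 0}
  ]
}}

```text
time: 44.85
ee_pos: [0.3654, -0.1349, 0.2329]
tcp_rot: [0.001, -0.034, 0.999, -0.0]
contact_force: [0.3, 0.0, -0.1]
grip_width: 0.879
finger_force: 0.0
```

```bash
python3 -c "
from h import *
im,c=snap('top','t3');go(.4,-.1,.2)
hsv=cv2.cvtColor(im,cv2.COLOR_RGB2HSV);m=cv2.inRange(hsv,(0,0,190),(180,25,255))
for cn in cv2.findContours(m,0,2)[0]:
  if 500<cv2.contourArea(cn)<2500:
    W=np.array([px2w(c,*q[0],.049)[:2] for q in cn],dtype=np.float32);print(cv2.boundingRect(cn),cv2.minAreaRect(W*1000))
for q in((325,287),(360,289),(357,327),(320,325)):pass
cv2.imwrite('pics/t3c.png',cv2.resize(im[150:370,170:490,::-1],(800,550),interpolation=cv2.INTER_CUBIC))"
```

```text
t 44.9 tcp [ 0.3662 -0.135   0.2329] yaw 93.9 tilt 0.1 turn wz 0.0 shift [-3.6   3.26  3.29] j [-20. -24.]
(433, 248, 27, 48) ((492.4891357421875, -241.41458129882812), (59.040016174316406, 110.78794860839844), 76.9677963256836)
(587, 213, 18, 37) ((567.7335205078125, -608.63134765625), (40.24996566772461, 93.1111831665039), 78.0158920288086)
(302, 192, 25, 49) ((651.1892700195312, 62.91911315917969), (117.83729553222656, 46.11491394042969), 4.4182024002075195)
(374, 183, 27, 48) ((663.04248046875, -115.35969543457031), (117.7500228881836, 46.15626907348633), 3.867724895477295)
```

View pics/t3c.png

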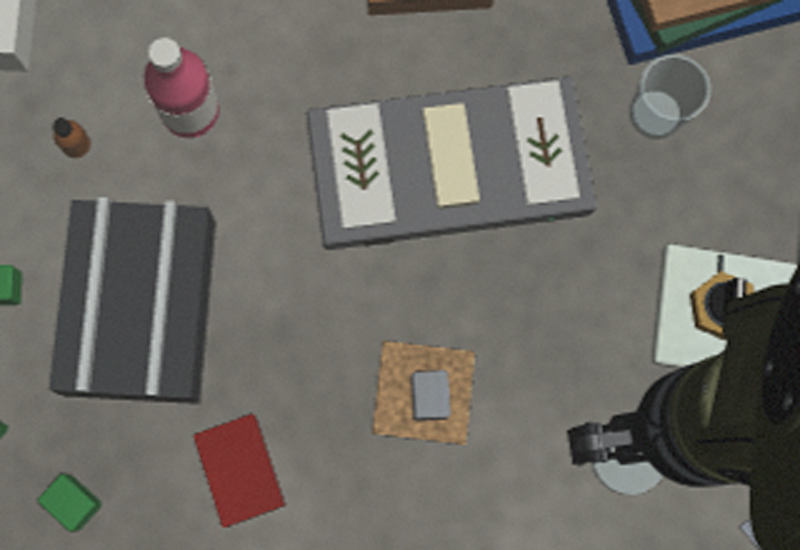

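```bash
python3 -c "
from h import *
c=env.get_calibration('wrist');o,R=pose();Rc=np.array(c['R']);A=Rc@R;b=Rc@o['ee_pos']+np.array(c['t'])
q=[0,.514,.858,0];R0=Ro.from_quat([q[1],q[2],q[3],q[0]]).as_matrix();cc=dict(intrinsics=c['intrinsics'],R=A@R0.T);cc['t']=b-cc['R']@np.array([.5237,-.3314,.1984])
P=lambda u,v,z:px2w(cc,227+u/4,64+v/4,z)
h=np.array([P(*k,.048) for k in((350,77),(516,160),(525,350),(376,451),(217,374),(200,187))]);C=h.mean(0);d=h-C
print(C,np.linalg.norm(d,axis=1).round(4),(np.degrees(np.arctan2(d[:,1],d[:,0]))%60).round(1))
a=lambda p,q:np.degrees(np.arctan2(*(q-p)[[1,0]])).round(1)
print('ptr',a(P(366,270,.086),P(455,347,.086)),'mark',a(P(505,395,.018),P(570,452,.018)),a(C,P(537,424,.018)))
"
```

```text
[ 0.49090078 -0.26998716  0.048     ] [0.0321 0.0324 0.0323 0.0322 0.0323 0.032 ] [2.5 2.9 2.5 2.1 2.6 2.4]
ptr -11.6 mark -12.0 -12.4
```

The last picture shows the plates square on pad1 and pad3, the weight on the mat and the bystanders untouched. The pointer was within 1° of the mark. Handing in.

```bash
python3 -c "
from plant import env
print(env.close_job())"
```

```text
the job is handed in; nothing more can be done
None
```

The job is handed in, with no verdict returned: the weight is on the mat, the two plates present are centred and square on pad1 and pad3, the pointer is on the mark, and the lock ring was then turned clockwise to its stop.

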